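# Clamp a bonded heat spreader to an upright circuit board

### The job

The aluminium heat spreader has just been glued to the circuit board standing in the low vice. First slide the vice's movable jaw fully home against the board; then fetch the spring clamp from the paper tray, squeeze its handles and clip it straight and level over the board's free front edge at the middle of the spreader's height, pushed on until its throat meets the edge, so that its jaws pinch board and spreader together. Leave it hanging there and leave the other things on the bench where they are.

Things in the scene. Friction and masses are not known exactly. Their poses are not given: they have to be found in the camera images.
- vice: low grey board vice fixed on the bench. Origin on the bench, z up. Base 145 x 205 x 16 mm (x -70 to 75, y -155 to 50 mm), jaws 26 mm tall on it from x = -58 mm back. The circuit board stands upright in its x-z plane: y -1 to 1, z 18 to 130, x -100 to 50 mm; its free front edge, towards the robot, is at x = -100 mm. The board does not move
- edge_mid (a point): point on the board's front edge where the clamp belongs, 80 mm above the bench; axes as vice, the clamp goes on along +x. The flat aluminium heat spreader, 36 x 10 x 60 mm, is glued on the board's +y face flush with this edge (36 along x, 60 tall); this point is mid height of the spreader and mid thickness of the 12 mm stack of board and spreader
- vice_jaw (a joint): movable jaw of the vice, m: 0 fully home against the board (end stop), up to 0.026 open; it slides along the vice's y (towards +y closes) with about 2.5 N friction and stays where left
- jaw_grip (a point): top centre of the movable jaw's black grip plate: 34 mm wide along the vice's x, 10 mm thick along its y, 16 to 58 mm above the bench, free on its outer (-y) side; axes as vice. With the jaw home it is 63 mm from the board
- tray: black two-tier paper tray, 300 x 200 mm, fixed, open in front (its -x side, towards the robot); origin on the bench under its centre. Lower floor 4 mm thick, side walls to 46 mm. The upper tier (floor 46 to 50 mm high, walls to 90 mm) begins 50 mm behind the lower front edge, at x = -100 mm, and covers all behind; 42 mm clear between the tiers
- clamp: grey plastic spring clamp with black handle grips, 65 g, lying on its side in the lower tier, nose out in front, handles covered by the upper tier. 103 mm long, 30 mm tall as it lies. Origin on its underside below the hinge pin, +x to the jaw tips, z along the pin. Closed nose 26 mm wide, x 2 to 43 mm; handles x -15 to -60 mm
- clamp_grip (a point): point midway between the clamp's handles where they are squeezed, 42 mm behind the hinge pin, 15 mm above the underside; axes as clamp. At rest the handles spread in a V, 64 mm over their ends; squeezed to the stop (about 17 N here) they are parallel and 30 mm over all, the jaws then 25 mm open at the tips; clipped on the 12 mm stack, 49 mm over their ends
- clamp_throat (a point): bottom of the clamp's throat, the front of its 18 mm hinge barrel, 9 mm ahead of the pin, 15 mm above the underside; it meets the board's edge when the clamp is fully on; axes as clamp
- clamp_left (a joint): angle of the clamp's +y arm, rad: 0 closed, 0.14 pads parallel on the 12 mm stack, 0.30 handles squeezed to the stop; the other arm moves alike. A spring closes it
- spool: bystander: solder spool, 60 mm across, 47 mm tall, standing; origin under its centre. The bench between it and the robot is free
- flux: bystander: amber flux bottle, 36 mm across, 85 mm tall; origin under its centre
- driver: bystander: screwdriver, 160 mm long, lying along its x; origin under its middle
Not all that is in view belongs to the job. Of the things shaped like the clamp, the grey one is meant.

How it is judged:
On the way, in this order (a step that is already met when the one before it is completed fails the run):
1. the movable jaw of the vice is fully home against the board (value of joint vice_jaw below 0.002 m), for 0.2 s.
2. the clamp is clipped over board and spreader (value of joint clamp_left between 0.08 and 0.22 rad and x of clamp_throat in the frame of edge_mid above -0.01 m and contact force between clamp and vice above 3 N), for 0.2 s.
At the end, for the whole second after the job is handed in: Vice jaw within 2 mm of home; clamp at rest, pinching board and spreader (arm angle 0.08 to 0.22 rad, contact over 3 N), throat within 10 mm of the board's edge, within 12 mm of the spreader's mid height, its long axis within 0.2 rad of the push-on direction (all of step 2 and value of joint vice_jaw below 0.002 m and z of clamp_throat in the frame of edge_mid between -0.012 and 0.012 m and angle between the x axis of clamp and the x axis of edge_mid, either way round below 0.2 rad and linear speed of clamp below 0.01 m/s); the robot touches nothing.
It fails at once if the solder spool, flux bottle or screwdriver is moved more than 25 mm (distance of any of spool, flux, driver from where it was at the start of the episode above 0.025 m).
It also fails if it takes over 64 s, if anything falls off the work surface, if the arm or the gripper's body presses on something with over 40 N, if the wrist force passes 120 N, or if a joint passes its speed limit or range.

### The arm

A 6-joint arm with a two-finger parallel gripper is mounted at the origin on the work surface. World frame = base frame: x ahead of the robot, y to its left, z up, the work surface at z = 0. Lengths are in m, angles in rad, forces in N, time in s.
With the tool pointing down it reaches from about 0.425 to 0.95 m from the base axis. Payload 3.5 kg.
Tool frame: the origin (TCP) lies on the mounting face of the last link; the fingertips stand 173 mm ahead of it and the grasp point (between the pads) lies 155 mm ahead of it; z points along the fingers, x is the direction in which the jaws open and shut, and the axes are right-handed (so a half turn about z gives the same grasp; the last joint's range is limited). The gripper opens to 85 mm and grips with 20 to 120 N. Pads are 22 mm wide; open, the fingers measure 114 mm over their backs; the gripper's body (76 mm by 85 mm) begins 54 mm behind the grasp point. The pads swing forward as they close: fully open they stand 13 mm farther back than shut.
Start: joints at [0.952, 0.286, 1.577, -0, 1.279, -0.15], TCP at [0.305, 0.602, 0.405] pointing down, gripper open.
Joint ranges: [-2.77, 2.77], [-0.9, 2.22], [0.21, 2.48], [-1.53, 4.67], [0.24, 2.81], [-2.84, 2.84]. Speed limits (rad/s): [2.79, 2.79, 3.14, 3.14, 3.14, 3.14].

### API

Orientations are given as a unit quaternion [x, y, z, w].
In Python, from plant import get_state, read_camera, sign_off gives the robot as it stands.
- The arm moves only by the shell command python3 -m jog 'ROWS' [FORCE]. ROWS is JSON, a list of rows, each an object of numbers: "grip": the closure, from 0 (fully open) to 1 (shut); "x", "y", "z": the shift along the tool's x, y, z in mm; "rx", "ry", "rz": the turn, a rotation vector about the tool's x, y, z in degrees. A call has 1 to 8 rows; each row shifts and turns the commanded pose from where the row before left it, along the tool's axes as they then stand; what a row does not reach is not made up. A row lasts 1/12 s, in which the tool goes at most 41.7 mm and 7.16 degrees, less where a joint would pass 70% of its speed; a pose out of reach is approached as far as the arm can. A call with a gripper value outside its range is refused whole. The fingers move at their own pace and stop on an object; FORCE is the grip in N (left out, the last holds). Time passes only in rows, so rows that do not move let the fingers close. It gives the time, the measured TCP pose, the force and the opening at its end, in the units of the state.
- get_state(): the state, without advancing time (a new reading comes with each control period).
- read_camera(name): name is "scene" or "side" or "wrist"; returns a dict with "frame" (400x640x3 uint8, red, green, blue), "intrinsics" (3x3 intrinsics, pixels), "R" (3x3) and "t" (3): a world point X has camera coordinates R X + t. Camera axes: x right, y down, z forward; pixel columns grow to the right and rows downward; lengths in m; the calibration is good to about 2 mm. The wrist camera is an equidistant fisheye: a pixel r from the principal point sees the ray r / f radians off the axis. A picture is of the moment at which its call begins. There is no depth.
- sign_off(): hands the job in, once; it reports no verdict.
The state is a dict: "time": time; "qpos": joint angles; "dq": joint speeds; "joint_efforts": joint torques, N m; "eef_pos": TCP position; "tcp_rot": TCP orientation; "contact_force": force on the tool from outside, world axes, zero at the start; "wrist_torque": the same for the moment, N m; "opening": opening from 0.0 (shut) to 1.0 (fully open).
Only numpy, scipy, OpenCV 4.12 (cv2) and the standard library are available. Lean on these libraries where they do the work, as an engineer would, in place of code of your own. Each camera call takes 0.05 s, during which the arm holds its last target.

## Working session

There is one attempt and no reset: what is moved stays moved. The work goes in short steps, Python scripts to look and compute and a shell command to move; the robot and the scene stay as the last step left them, time stands still between calls to the robot, and variables do not carry over. Pictures are saved under pics/ and viewed, and the job is handed in when it is done.

```bash
mkdir -p pics; ls; python3 - <<'E'
from plant import get_state, read_camera
import cv2
s=get_state(); print(s['time'],s['eef_pos'],s['tcp_rot'],s['opening'])
for n in ("scene","side","wrist"):
    c=read_camera(n); cv2.imwrite(f"pics/{n}0.png",c['frame'][:,:,::-1]); print(n,c['intrinsics'],c['R'],c['t'])
E
```

```text
pics
0.0 [0.30480417 0.60197427 0.40333843] [ 8.52010974e-01  5.23522601e-01 -1.08848216e-03  4.49042378e-04] 1.0029310894770318
scene [[519.54426194   0.         319.08513043]
 [  0.         519.54426194 201.0832377 ]
 [  0.           0.           1.        ]] [[-0.63172541  0.77518957 -0.00203245]
 [ 0.47707109  0.38671043 -0.78921367]
 [-0.61100424 -0.49953595 -0.61411534]] [ 0.39692424 -0.17722409  1.60624012]
side [[391.74751224   0.         316.54219581]
 [  0.         391.74751224 196.72254824]
 [  0.           0.           1.        ]] [[ 0.79461283 -0.60703698 -0.00982657]
 [-0.33383694 -0.42335983 -0.84221099]
 [ 0.50709304  0.67251212 -0.53905852]] [-0.49013303  0.2274888   0.7472572 ]
wrist [[309.70691629   0.         318.12017402]
 [  0.         309.70691629 202.0855277 ]
 [  0.           0.           1.        ]] [[ 0.45122798  0.89240524 -0.00248782]
 [ 0.85405471 -0.4310249   0.29121828]
 [ 0.25881241 -0.13353057 -0.9566534 ]] [-0.67420781 -0.03872195  0.37969761]
```

View pics/scene0.png

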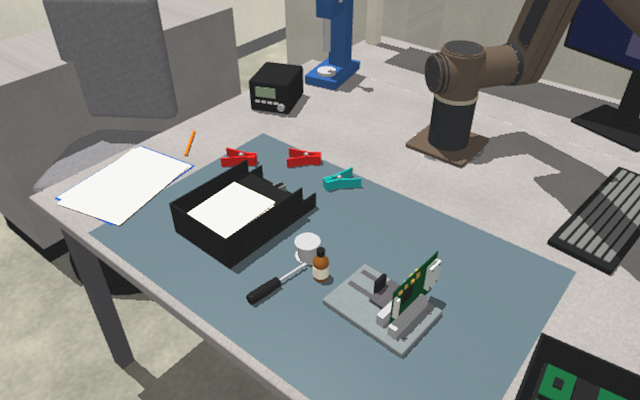

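View pics/side0.png

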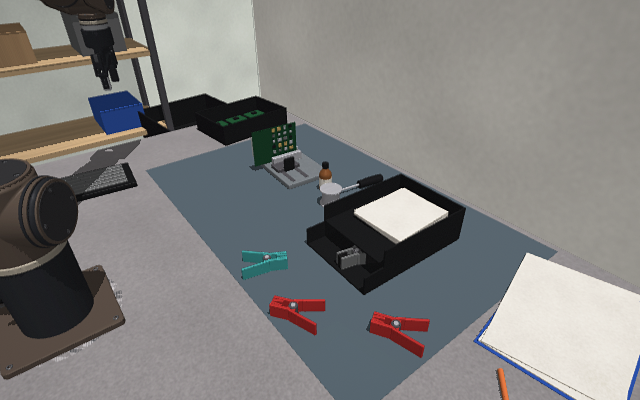

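View pics/wrist0.png

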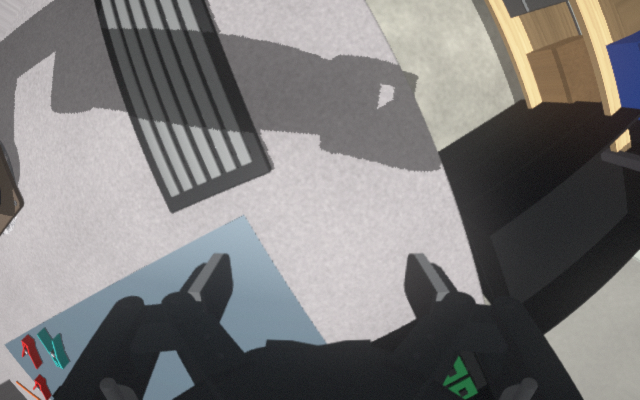

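The scene view shows the vice at about (385,300), tray (245,215), grey clamp near (280,187), spool (308,246), flux (321,265) and driver (275,285). The side view shows the grey clamp at (350,258). I'll zoom in next.

```bash
cat > h.py <<'E'
import numpy as np, cv2
from plant import get_state, read_camera
from scipy.spatial.transform import Rotation as Rot
def ray(c,px):
    K=c['intrinsics'];R=np.array(c['R']);t=np.array(c['t'])
    d=np.array([(px[0]-K[0,2])/K[0,0],(px[1]-K[1,2])/K[1,1],1.]); return -R.T@t, R.T@d
def raywrist(c,px):
    K=c['intrinsics'];R=np.array(c['R']);t=np.array(c['t'])
    v=np.array([px[0]-K[0,2],px[1]-K[1,2]]);r=np.linalg.norm(v);a=r/K[0,0]
    d=np.array([*(v/r*np.sin(a)),np.cos(a)]) ; return -R.T@t, R.T@d
def atz(c,px,z,f=ray):
    o,d=f(c,px); return o+d*(z-o[2])/d[2]
def tri(rays):
    A=0;b=0
    for o,d in rays:
        d=d/np.linalg.norm(d);P=np.eye(3)-np.outer(d,d);A=A+P;b=b+P@o
    p=np.linalg.solve(A,b); return p,[np.linalg.norm((np.eye(3)-np.outer(d,d)/(d@d))@(p-o))*1000 for o,d in rays]
def proj(c,X):
    p=c['R']@np.asarray(X)+c['t'];p=c['intrinsics']@p;return p[:2]/p[2]
def projw(c,X):
    p=c['R']@np.asarray(X)+c['t'];r=np.hypot(p[0],p[1]);a=np.arctan2(r,p[2]);K=c['intrinsics']
    return K[:2,2]+K[0,0]*a*p[:2]/r
def crop(c,x,y,w,h,s,fn):
    im=c['frame'][y:y+h,x:x+w,::-1]; cv2.imwrite(fn,cv2.resize(im,None,fx=s,fy=s,interpolation=cv2.INTER_CUBIC))
E
python3 - <<'E'
from h import *
import pickle
cs={n:read_camera(n) for n in("scene","side")}
pickle.dump(cs,open('c0.pkl','wb'))
crop(cs['scene'],310,240,140,110,5.7,'pics/s_v.png')
crop(cs['scene'],165,125,160,140,4.2,'pics/s_t.png')
crop(cs['side'],240,115,90,80,7,'pics/d_v.png')
crop(cs['side'],300,170,180,130,4.4,'pics/d_t.png')
E
```

```text
(no output)
```

View pics/s_v.png

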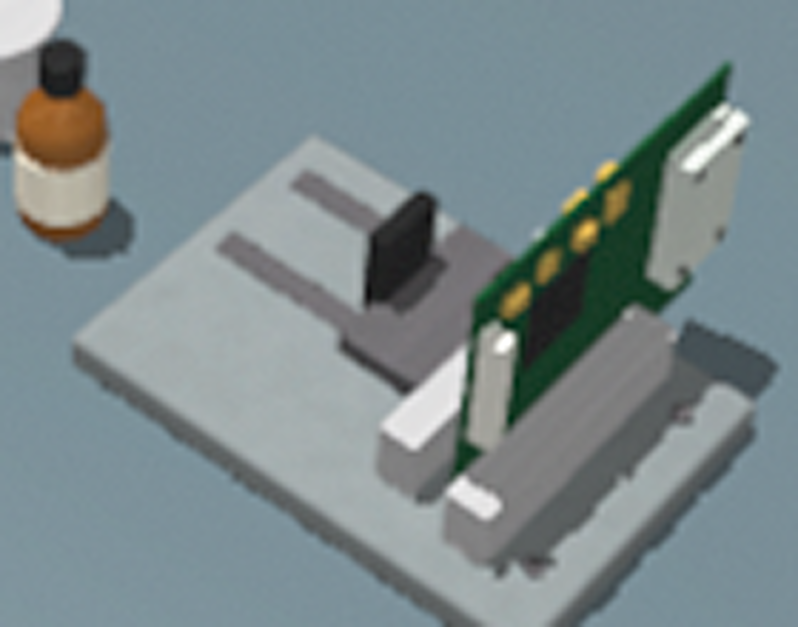

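View pics/s_t.png

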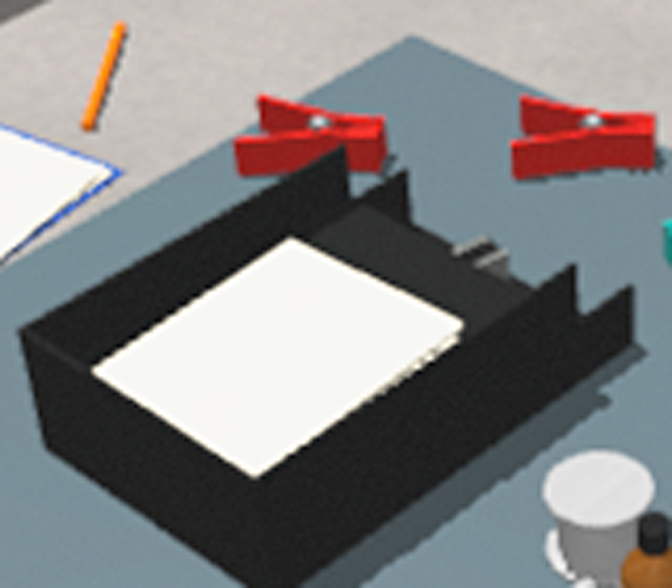

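View pics/d_v.png

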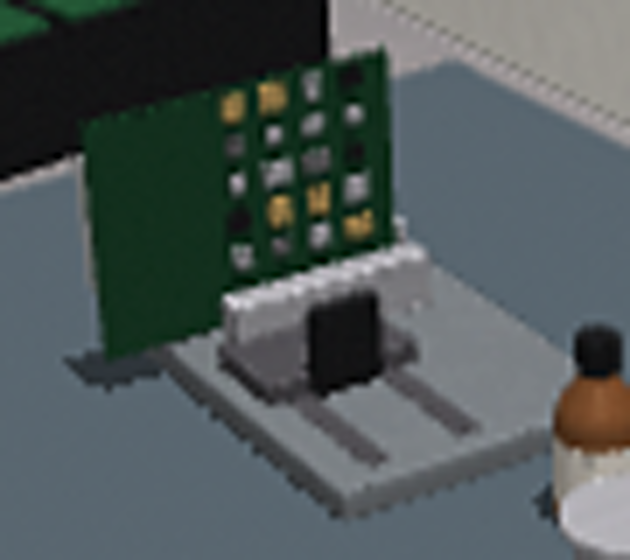

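View pics/d_t.png

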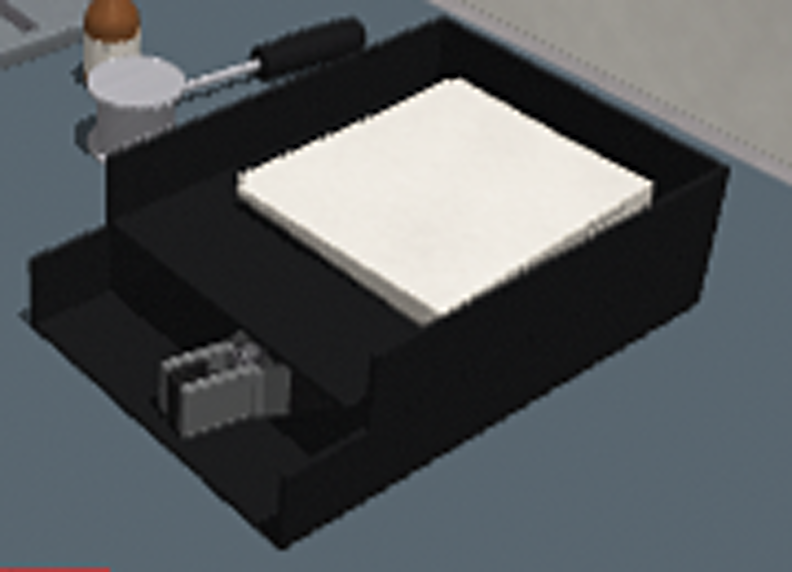

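```bash
cat > fit.py <<'E'
from h import *
import pickle
from scipy.optimize import least_squares
cs=pickle.load(open('c0.pkl','rb'))
def T(p,X):
    c,s=np.cos(p[2]),np.sin(p[2]); return np.array([p[0]+c*X[0]-s*X[1],p[1]+s*X[0]+c*X[1],X[2]])
def fit(obs,p0,jaw=False):
    def f(p):
        r=[]
        for cam,px,X in obs:
            X=np.array(X,float)/1000
            if len(X)==4: X=X[:3]+[0,-p[3],0]
            r+=list(proj(cs[cam],T(p,X))-px)
        return np.array(r)
    s=least_squares(f,p0,loss='soft_l1'); print(np.round(s.x,4)); 
    for o,e in zip(obs,f(s.x).reshape(-1,2)): print(o[0],o[2],np.round(e,1))
    return s.x
S=lambda x,y:np.array([x/5.7+310-.4,y/5.7+240-.4]); D=lambda x,y:np.array([x/7+240-.4,y/7+115-.4])
v=[('scene',S(315,135),(-70,-155,16)),('scene',S(75,345),(75,-155,16)),('scene',S(752,405),(-70,50,16)),
('scene',S(730,65),(-100,0,130)),('scene',S(478,300),(50,0,130)),
('side',D(83,122),(-100,0,130)),('side',D(105,357),(-100,0,18)),('side',D(385,48),(50,0,130)),('side',D(343,497),(-70,-155,16)),
('side',D(310,298),(-17,-73,58,1)),('side',D(380,290),(17,-73,58,1)),('scene',S(368,233),(17,-73,58,1)),('scene',S(420,192),(-17,-73,58,1))]
g=atz(cs['scene'],(385,300),0);print(g)
print('vice');fit(v,[g[0],g[1],0,0.02])
S=lambda x,y:np.array([x/4.2+165-.4,y/4.2+125-.4]); D=lambda x,y:np.array([x/4.4+300-.4,y/4.4+170-.4])
t=[('scene',S(345,150),(-100,-100,90)),('scene',S(575,265),(-100,100,90)),('scene',S(632,288),(-150,100,46)),('scene',S(405,172),(-150,-100,46)),('scene',S(20,330),(150,-100,90)),
('side',D(445,17),(150,100,90)),('side',D(728,170),(150,-100,90)),('side',D(108,157),(-100,100,90)),('side',D(370,352),(-100,-100,90)),('side',D(30,260),(-150,100,46)),('side',D(282,480),(-150,-100,46)),('side',D(283,548),(-150,-100,0))]
g=atz(cs['scene'],(245,215),0);print('tray',g)
fit(t,[g[0],g[1],0])
for n,a,z in(('spool',(308,241),.047),):print(n,atz(cs['scene'],a,z))
print('flux',atz(cs['scene'],(321,278),0),'drv',atz(cs['scene'],(252,297),.01),atz(cs['scene'],(305,265),.01))
for n,a in (('teal',(342,185)),('red',(304,160)),('red2',(238,160))):print(n,atz(cs['scene'],a,0))
crop(cs['side'],330,240,50,40,14,'pics/d_c.png')
E
python3 fit.py
```

```text
[0.65144702 0.20021897 0.        ]
vice
[ 0.678   0.2607 -0.0604 -0.0051]
scene (-70, -155, 16) [ 0.2 -1. ]
scene (75, -155, 16) [-0.9 -1.9]
scene (-70, 50, 16) [ 1.8 -0.6]
scene (-100, 0, 130) [ 0.4 -0.4]
scene (50, 0, 130) [ 0.1 -0. ]
side (-100, 0, 130) [-1.   0.7]
side (-100, 0, 18) [-0.5  0.8]
side (50, 0, 130) [-0.4  0.1]
side (-70, -155, 16) [-0.6 -0.3]
side (-17, -73, 58, 1) [ 4.  -1.2]
side (17, -73, 58, 1) [ 3.6 -3. ]
scene (17, -73, 58, 1) [-1.2  9.9]
scene (-17, -73, 58, 1) [-0.2  7.9]
tray [ 0.6386026  -0.23709845  0.        ]
[ 0.6459 -0.2202 -0.0286]
scene (-100, -100, 90) [-0.2 -1.4]
scene (-100, 100, 90) [0.9 0.4]
scene (-150, 100, 46) [ 0.8 -0.1]
scene (-150, -100, 46) [ 0.3 -0.8]
scene (150, -100, 90) [-0.7 -0.2]
side (150, 100, 90) [-0.  -0.6]
side (150, -100, 90) [ 0.6 -0.7]
side (-100, 100, 90) [-0.5 -0.6]
side (-100, -100, 90) [1.4 1.1]
side (-150, 100, 46) [-0.3 -0.8]
side (-150, -100, 46) [ 0.8 -0.6]
side (-150, -100, 0) [-0.8  0.7]
spool [ 0.65139402 -0.01372075  0.047     ]
flux [6.87595672e-01 5.38190559e-02 1.11022302e-16] drv [ 0.83014878 -0.01912669  0.01      ] [0.68655351 0.00630522 0.01      ]
teal [ 0.3776064  -0.12256605  0.        ]
red [ 0.34841498 -0.28563478  0.        ]
red2 [ 0.47128798 -0.43736597  0.        ]
```

View pics/d_c.png

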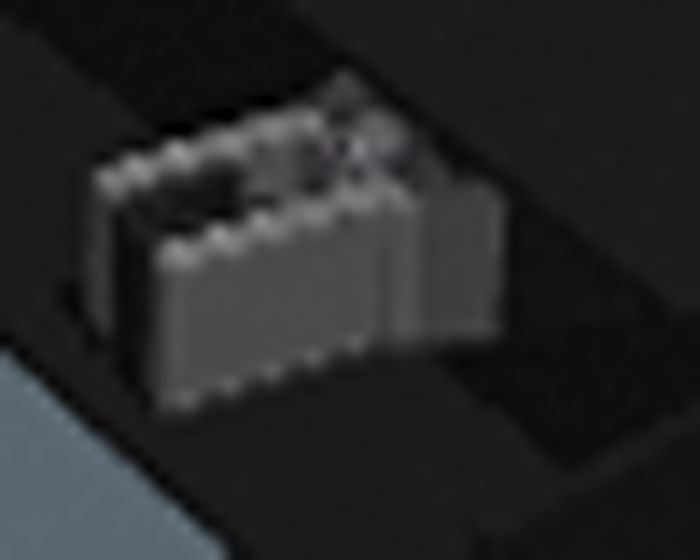

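```bash
cat > f2.py <<'E'
from fit import *
print('=====')
p=fit([o for o in v if len(o[2])==3],[.678,.26,-.06])
def inv(p,X):
    c,s=np.cos(p[2]),np.sin(p[2]);d=X-[p[0],p[1],0];return np.round(1000*np.array([c*d[0]+s*d[1],-s*d[0]+c*d[1],d[2]]),1)
S=lambda x,y:np.array([x/5.7+310-.4,y/5.7+240-.4]); D=lambda x,y:np.array([x/7+240-.4,y/7+115-.4])
for x in((368,233),(420,192),(435,203),(380,240)):print('scene',x,inv(p,atz(cs['scene'],S(*x),.058)))
for x in((310,298),(380,290)):print('side',x,inv(p,atz(cs['side'],D(*x),.058)))
for x in((315,392),(378,380)):print('side bottom',x,inv(p,atz(cs['side'],D(*x),.016)))
# clamp
tp=np.array([.6459,-.2202,-.0286])
C=lambda x,y:np.array([x/14+330-.4,y/14+240-.4])
for n,x,z in(('L tip top',(92,175),.034),('R tip top',(160,245),.034),('R tip bot',(165,410),.004),('R rear top',(405,195),.034),('R rear bot',(375,345),.004),('handleR out',(503,200),.034),('pin',(355,155),.034)):
    X=atz(cs['side'],C(*x),z);print(n,np.round(X,4),inv(tp,X))
SS=lambda x,y:np.array([x/4.2+165-.4,y/4.2+125-.4])
E
python3 f2.py | sed '1,/=====/d'
```

```text
[ 0.6799  0.2615 -0.0552]
scene (-70, -155, 16) [-0.3 -0.3]
scene (75, -155, 16) [-1.3 -0.9]
scene (-70, 50, 16) [ 1.6 -0. ]
scene (-100, 0, 130) [0.1 0.2]
scene (50, 0, 130) [-0.   0.8]
side (-100, 0, 130) [-0.5  0.5]
side (-100, 0, 18) [0.  0.6]
side (50, 0, 130) [-0.  -0.2]
side (-70, -155, 16) [ 0.1 -0.6]
scene (368, 233) [ -8.5 -83.6  58. ]
scene (420, 192) [-37.7 -82.   58. ]
scene (435, 203) [-36.9 -74.6  58. ]
scene (380, 240) [ -8.7 -78.3  58. ]
side (310, 298) [-33.1 -68.8  58. ]
side (380, 290) [ -4.7 -79.7  58. ]
side bottom (315, 392) [-36.7 -74.7  16. ]
side bottom (378, 380) [ -8.6 -81.2  16. ]
L tip top [ 0.508  -0.2126  0.034 ] [-138.     3.7   34. ]
R tip top [ 0.5058 -0.2313  0.034 ] [-139.7  -15.1   34. ]
R tip bot [ 0.5045 -0.2351  0.004 ] [-140.9  -19.     4. ]
R rear top [ 0.5427 -0.2456  0.034 ] [-102.4  -28.4   34. ]
R rear bot [ 0.5397 -0.2441  0.004 ] [-105.4  -27.     4. ]
handleR out [ 0.5537 -0.2557  0.034 ] [-91.1 -38.1  34. ]
pin [ 0.543 -0.234  0.034] [-102.5  -16.7   34. ]
```

```bash
cat > go.py <<'E'
import sys
from h import *
def go(x,y,z):
    s=get_state();R=Rot.from_quat(s['tcp_rot']).as_matrix();d=R.T@(np.array([x,y,z])-s['eef_pos'])*1000
    a=np.degrees(np.arctan2(R[1,0],R[0,0]))
    print('t',round(s['time'],2),'pos',np.round(s['eef_pos'],4),'xang',round(a,2),'zax',np.round(R[:,2],4),'F',np.round(s['contact_force'],1),'op',round(s['opening'],3),'| shift',np.round(d,1))
if __name__=='__main__': go(*map(float,sys.argv[1:4]))
E
python3 go.py .6516 .147 .40
```

```text
t 0.25 pos [0.3049 0.6021 0.4041] xang 63.14 zax [-7.e-04 -9.e-04 -1.e+00] F [0.4 0.3 0.4] op 0.999 | shift [-249.3  514.9    4.2]
```

```bash
python3 -m jog '[{"x":-15.6,"y":32.2,"grip":1},{"x":-15.6,"y":32.2,"grip":1},{"x":-15.6,"y":32.2,"grip":1},{"x":-15.6,"y":32.2,"grip":1},{"x":-15.6,"y":32.2,"grip":1},{"x":-15.6,"y":32.2,"grip":1},{"x":-15.6,"y":32.2,"grip":1},{"x":-15.6,"y":32.2,"grip":1}]'; python3 -m jog '[{"x":-15.6,"y":32.2,"grip":1},{"x":-15.6,"y":32.2,"grip":1},{"x":-15.6,"y":32.2,"grip":1},{"x":-15.6,"y":32.2,"grip":1},{"x":-15.6,"y":32.2,"grip":1},{"x":-15.6,"y":32.2,"grip":1},{"x":-15.6,"y":32.2,"grip":1},{"x":-15.6,"y":32.2,"grip":1}]'; python3 -m jog '[{"rz":-6,"grip":1},{"rz":-6,"grip":1},{"rz":-6,"grip":1},{"rz":-5.7,"grip":1},{"grip":1},{"grip":1}]'; python3 go.py .6516 .147 .205
python3 - <<'E'
from h import *
import pickle
c=read_camera('wrist');pickle.dump(c,open('w1.pkl','wb'));cv2.imwrite('pics/w1.png',c['frame'][:,:,::-1])
E
```

```text
t 0.25 pos [0.3049 0.6021 0.4041] xang 63.14 zax [-7.e-04 -9.e-04 -1.e+00] F [0.4 0.3 0.4] op 0.999 | shift [-249.1  515.   199.2]$[0]: bad value
$[0]: bad value
$[0]: bad value
```

View pics/w1.png

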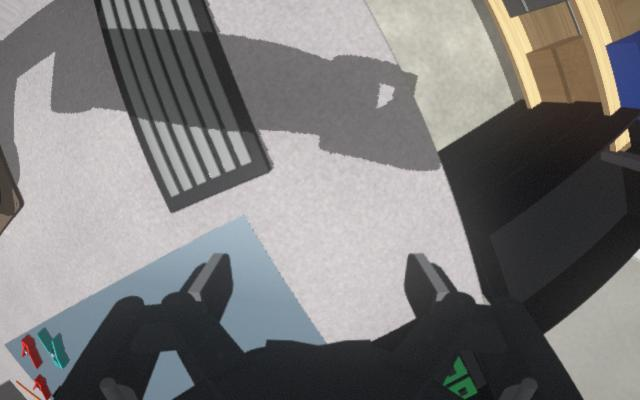

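The view is unchanged because the rows were refused. They may need every key, so I'll test a full row.

```bash
python3 -m jog '[{"grip":1,"x":-15.6,"y":32.2,"z":0,"rx":0,"ry":0,"rz":0}]'; python3 -m jog --help | head -30
```

```text
time: 0.38
eef_pos: [0.324, 0.5761, 0.4045]
tcp_rot: [0.851, 0.526, -0.0, -0.001]
contact_force: [1.6, -0.4, 0.4]
opening: 0.882invalid input: not JSON, or not a number
```

```bash
python3 -m jog '[{"grip":1,"x":-15.6,"y":32.2,"z":0,"rx":0,"ry":0,"rz":0},{"grip":1,"x":-15.6,"y":32.2,"z":0,"rx":0,"ry":0,"rz":0},{"grip":1,"x":-15.6,"y":32.2,"z":0,"rx":0,"ry":0,"rz":0},{"grip":1,"x":-15.6,"y":32.2,"z":0,"rx":0,"ry":0,"rz":0},{"grip":1,"x":-15.6,"y":32.2,"z":0,"rx":0,"ry":0,"rz":0},{"grip":1,"x":-15.6,"y":32.2,"z":0,"rx":0,"ry":0,"rz":0},{"grip":1,"x":-15.6,"y":32.2,"z":0,"rx":0,"ry":0,"rz":0},{"grip":1,"x":-15.6,"y":32.2,"z":0,"rx":0,"ry":0,"rz":0}]' >/dev/null
python3 -m jog '[{"grip":1,"x":-15.6,"y":32.2,"z":0,"rx":0,"ry":0,"rz":0},{"grip":1,"x":-15.6,"y":32.2,"z":0,"rx":0,"ry":0,"rz":0},{"grip":1,"x":-15.6,"y":32.2,"z":0,"rx":0,"ry":0,"rz":0},{"grip":1,"x":-15.6,"y":32.2,"z":0,"rx":0,"ry":0,"rz":0},{"grip":1,"x":-15.6,"y":32.2,"z":0,"rx":0,"ry":0,"rz":0},{"grip":1,"x":-15.6,"y":32.2,"z":0,"rx":0,"ry":0,"rz":0},{"grip":1,"x":-15.6,"y":32.2,"z":0,"rx":0,"ry":0,"rz":0}]'
python3 -m jog '[{"grip":1,"x":0,"y":0,"z":0,"rx":0,"ry":0,"rz":-6},{"grip":1,"x":0,"y":0,"z":0,"rx":0,"ry":0,"rz":-6},{"grip":1,"x":0,"y":0,"z":0,"rx":0,"ry":0,"rz":-6},{"grip":1,"x":0,"y":0,"z":0,"rx":0,"ry":0,"rz":-5.7},{"grip":1,"x":0,"y":0,"z":0,"rx":0,"ry":0,"rz":0},{"grip":1,"x":0,"y":0,"z":0,"rx":0,"ry":0,"rz":0}]'; python3 go.py .6516 .147 .205
python3 - <<'E'
from h import *
import pickle
c=read_camera('wrist');pickle.dump(c,open('w1.pkl','wb'));cv2.imwrite('pics/w1.png',c['frame'][:,:,::-1])
E
```

```text
time: 1.63
eef_pos: [0.6526, 0.1451, 0.4048]
tcp_rot: [0.852, 0.523, 0.0, -0.0]
contact_force: [-0.2, 0.8, 0.1]
opening: -0.003
time: 2.13
eef_pos: [0.6518, 0.1467, 0.4046]
tcp_rot: [0.727, 0.686, -0.0, -0.0]
contact_force: [0.2, -0.7, 0.1]
opening: -0.001
t 2.13 pos [0.6518 0.1467 0.4046] xang 86.69 zax [-2.e-04 -0.e+00 -1.e+00] F [ 0.2 -0.7  0.1] op -0.001 | shift [ 3.000e-01 -1.000e-01  1.996e+02]
```

View pics/w1.png

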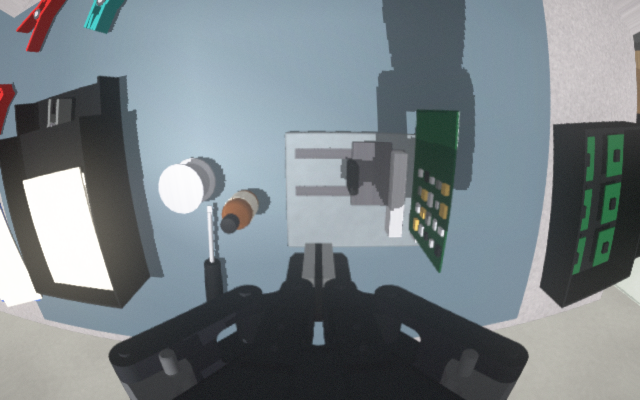

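The wrist view shows the vice base corners at (286,132) and (287,246), the grip plate at (352,175), and flux and spool well clear. I'll check the fit against it.

```bash
python3 - <<'E'
from h import *
import pickle
c=pickle.load(open('w1.pkl','rb'))
crop(c,270,100,210,180,3.8,'pics/w1c.png')
p=[.6799,.2615,-.0552]
def T(X):
    X=np.array(X)/1000;co,s=np.cos(p[2]),np.sin(p[2]); return np.array([p[0]+co*X[0]-s*X[1],p[1]+s*X[0]+co*X[1],X[2]])
for X in((-70,-155,16),(75,-155,16),(-100,0,130),(50,0,130),(-100,0,18),(-39,-84,58),(-5,-84,58),(-39,-74,58)):
    q=projw(c,T(X));print(X,np.round(q,1),np.round((q-[270,100])*3.8))
E
```

```text
(-70, -155, 16) [284.3 133. ] [ 55. 125.]
(75, -155, 16) [287.9 248.2] [ 68. 563.]
(-100, 0, 130) [457.6 111.2] [713.  42.]
(50, 0, 130) [439.5 273.2] [644. 658.]
(-100, 0, 18) [417.2 109.7] [559.  37.]
(-39, -84, 58) [349.  165.5] [300. 249.]
(-5, -84, 58) [348.3 197. ] [298. 368.]
(-39, -74, 58) [358.6 165.5] [337. 249.]
```

View pics/w1c.png

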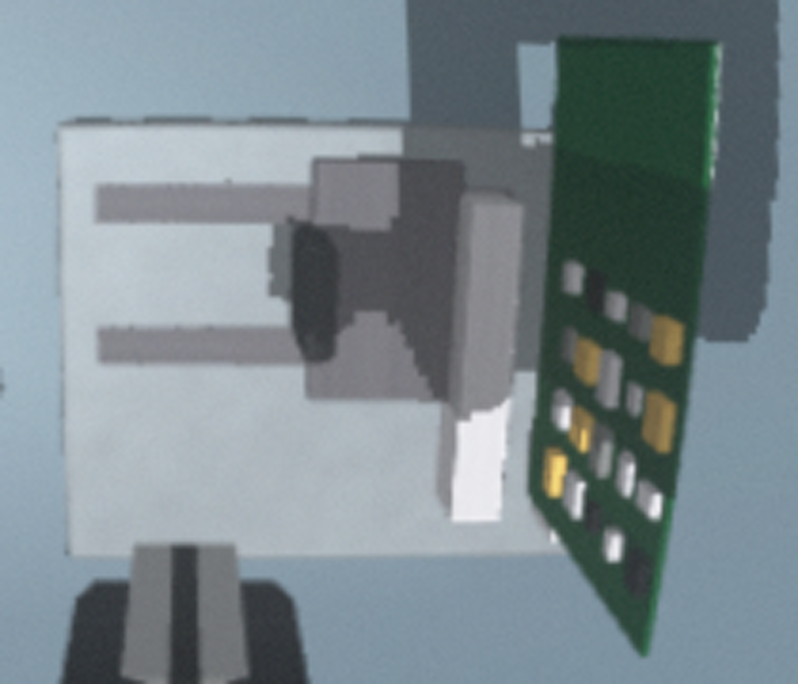

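Observed points match the fit within about 2.5 px, and the plate's outer face is at vice y ≈ -84. Lowering beside it now.

```bash
python3 -m jog '[{"grip":1,"x":0,"y":-4,"z":33,"rx":0,"ry":0,"rz":0},{"grip":1,"x":0,"y":0,"z":33,"rx":0,"ry":0,"rz":0},{"grip":1,"x":0,"y":0,"z":33,"rx":0,"ry":0,"rz":0},{"grip":1,"x":0,"y":0,"z":33,"rx":0,"ry":0,"rz":0},{"grip":1,"x":0,"y":0,"z":33,"rx":0,"ry":0,"rz":0},{"grip":1,"x":0,"y":0,"z":32,"rx":0,"ry":0,"rz":0},{"grip":1,"x":0,"y":0,"z":0,"rx":0,"ry":0,"rz":0}]'
python3 go.py .6476 .147 .205
python3 - <<'E'
from h import *
c=read_camera('scene');crop(c,310,220,150,130,5,'pics/s2.png')
c=read_camera('side');crop(c,240,100,110,95,7,'pics/d2.png')
E
```

```text
time: 2.77
eef_pos: [0.6444, 0.1468, 0.1994]
tcp_rot: [0.727, 0.687, -0.006, -0.005]
contact_force: [-1.4, 0.9, -0.7]
opening: 0.003
t 2.77 pos [0.6444 0.1468 0.1994] xang 86.75 zax [-0.0147 -0.0011 -0.9999] F [-1.4  0.9 -0.7] op 0.003 | shift [ 0.4  3.1 -5.6]
```

View pics/s2.png

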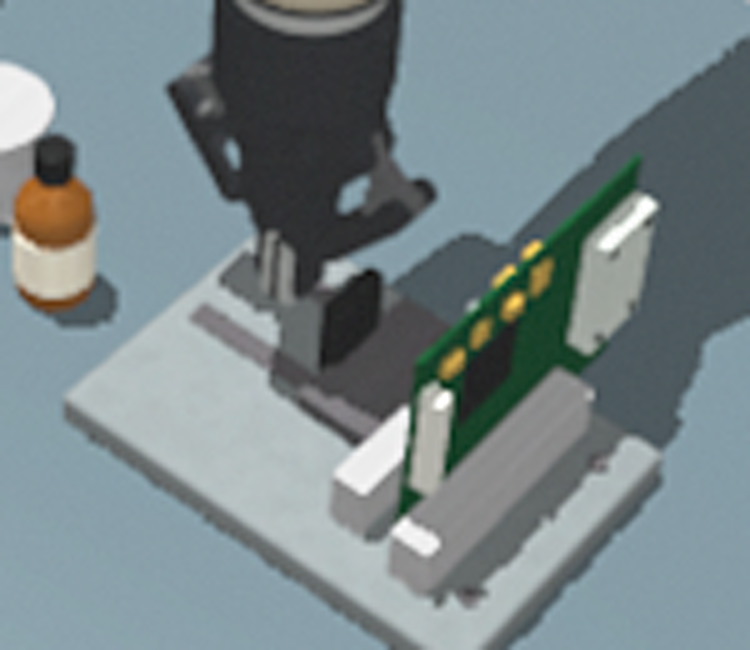

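View pics/d2.png

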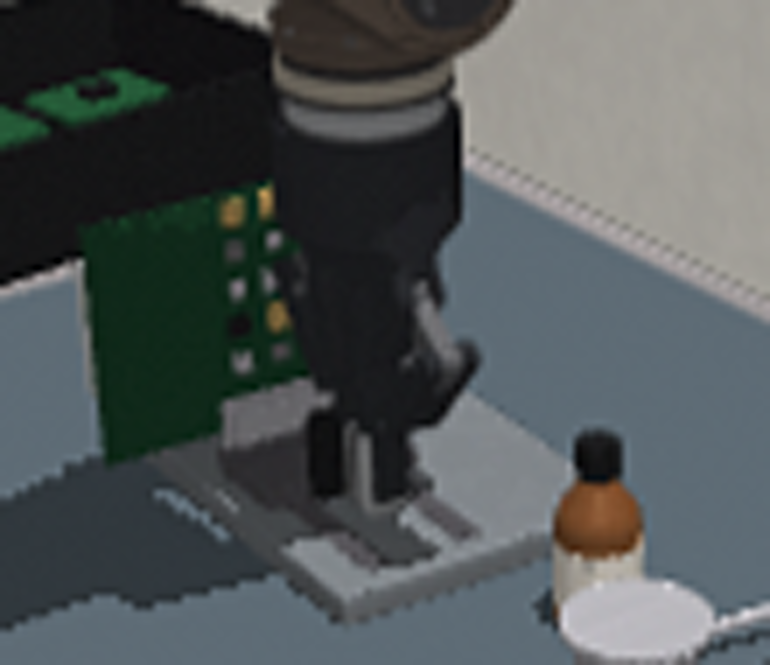

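The fingers stand on the plate's free side with a gap of about 15 mm. Pushing along tool +x in small rows.

```bash
python3 -m jog '[{"grip":1,"x":0,"y":2,"z":-5,"rx":0,"ry":0,"rz":0},{"grip":1,"x":5,"y":0,"z":0,"rx":0,"ry":0,"rz":0},{"grip":1,"x":5,"y":0,"z":0,"rx":0,"ry":0,"rz":0},{"grip":1,"x":4,"y":0,"z":0,"rx":0,"ry":0,"rz":0},{"grip":1,"x":3,"y":0,"z":0,"rx":0,"ry":0,"rz":0},{"grip":1,"x":3,"y":0,"z":0,"rx":0,"ry":0,"rz":0}]'
python3 -m jog '[{"grip":1,"x":3,"y":0,"z":0,"rx":0,"ry":0,"rz":0},{"grip":1,"x":3,"y":0,"z":0,"rx":0,"ry":0,"rz":0},{"grip":1,"x":2,"y":0,"z":0,"rx":0,"ry":0,"rz":0}]'
python3 go.py .6476 .147 .205
python3 - <<'E'
from h import *
c=read_camera('wrist');crop(c,220,80,260,210,3,'pics/w2.png')
E
```

```text
time: 3.37
eef_pos: [0.6511, 0.1672, 0.2136]
tcp_rot: [0.726, 0.688, 0.0, 0.001]
contact_force: [0.5, -2.7, 2.2]
opening: 0.002
time: 3.62
eef_pos: [0.6515, 0.1748, 0.213]
tcp_rot: [0.726, 0.687, 0.0, 0.0]
contact_force: [0.5, -1.5, 1.7]
opening: -0.001
t 3.62 pos [0.6515 0.1748 0.213 ] xang 86.84 zax [ 6.e-04 -5.e-04 -1.e+00] F [ 0.5 -1.5  1.7] op -0.001 | shift [-28.   -2.4   8. ]
```

View pics/w2.png

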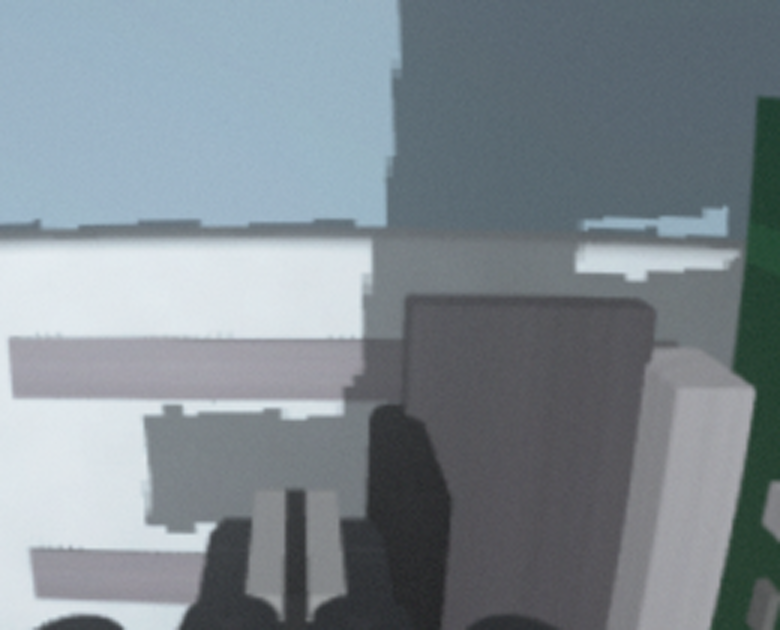

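The fingers are at the plate, with force about 2 N. Continuing to the stop.

```bash
for i in 1; do python3 -m jog '[{"grip":1,"x":2,"y":0,"z":0,"rx":0,"ry":0,"rz":0},{"grip":1,"x":2,"y":0,"z":0,"rx":0,"ry":0,"rz":0}]'; done; python3 -m jog '[{"grip":1,"x":1.5,"y":0,"z":0,"rx":0,"ry":0,"rz":0},{"grip":1,"x":1,"y":0,"z":0,"rx":0,"ry":0,"rz":0}]'; python3 -m jog '[{"grip":1,"x":1,"y":0,"z":0,"rx":0,"ry":0,"rz":0},{"grip":1,"x":0,"y":0,"z":0,"rx":0,"ry":0,"rz":0}]'
```

```text
time: 3.83
eef_pos: [0.6517, 0.1787, 0.2128]
tcp_rot: [0.726, 0.687, 0.0, 0.0]
contact_force: [1.2, -3.3, 1.8]
opening: -0.002
time: 4.0
eef_pos: [0.6519, 0.1811, 0.2128]
tcp_rot: [0.726, 0.688, -0.0, 0.001]
contact_force: [0.8, -6.1, 2.4]
opening: -0.002
time: 4.17
eef_pos: [0.652, 0.1813, 0.2129]
tcp_rot: [0.726, 0.688, -0.001, 0.001]
contact_force: [0.9, -6.3, 2.5]
opening: 0.002
```

```bash
python3 -m jog '[{"grip":1,"x":1,"y":0,"z":0,"rx":0,"ry":0,"rz":0},{"grip":1,"x":1,"y":0,"z":0,"rx":0,"ry":0,"rz":0},{"grip":1,"x":0,"y":0,"z":0,"rx":0,"ry":0,"rz":0}]';python3 -m jog '[{"grip":1,"x":1,"y":0,"z":0,"rx":0,"ry":0,"rz":0},{"grip":1,"x":1,"y":0,"z":0,"rx":0,"ry":0,"rz":0},{"grip":1,"x":0,"y":0,"z":0,"rx":0,"ry":0,"rz":0},{"grip":1,"x":0,"y":0,"z":0,"rx":0,"ry":0,"rz":0}]'
python3 - <<'E'
from h import *
c=read_camera('wrist');crop(c,220,80,260,210,3,'pics/w3.png')
E
```

```text
time: 4.42
eef_pos: [0.6522, 0.182, 0.2129]
tcp_rot: [0.726, 0.688, -0.003, 0.002]
contact_force: [-0.1, -12.4, 4.9]
opening: -0.002
time: 4.75
eef_pos: [0.6523, 0.1826, 0.2129]
tcp_rot: [0.726, 0.688, -0.004, 0.002]
contact_force: [-1.3, -16.5, 4.7]
opening: 0.001
```

View pics/w3.png

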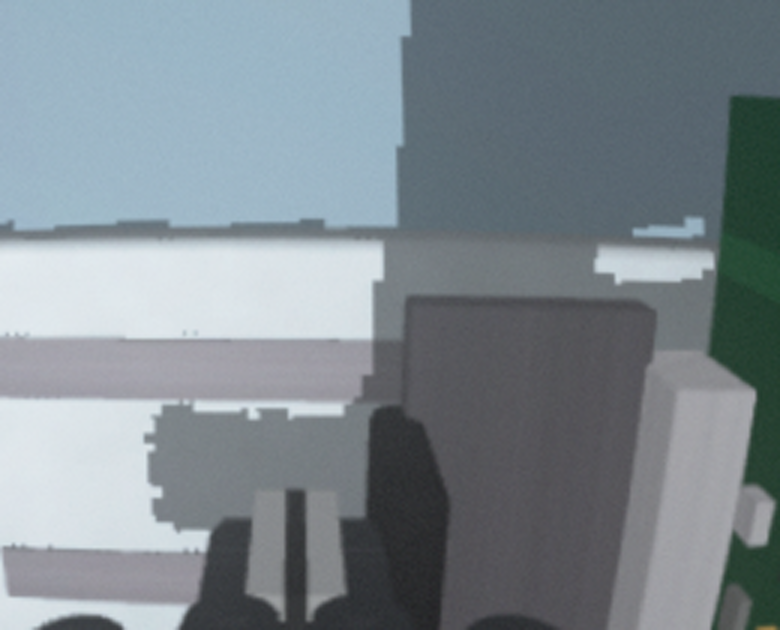

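Force climbed to 16 N with almost no further motion, so the jaw is on its stop. Backing off, rising and going over the tray front to look at the clamp.

```bash
python3 -m jog '[{"grip":1,"x":-6,"y":0,"z":0,"rx":0,"ry":0,"rz":0},{"grip":1,"x":-12,"y":0,"z":0,"rx":0,"ry":0,"rz":0},{"grip":1,"x":0,"y":0,"z":-25,"rx":0,"ry":0,"rz":0},{"grip":1,"x":0,"y":0,"z":-35,"rx":0,"ry":0,"rz":0},{"grip":1,"x":0,"y":0,"z":-38,"rx":0,"ry":0,"rz":0},{"grip":0.5,"x":0,"y":0,"z":-38,"rx":0,"ry":0,"rz":0},{"grip":0.5,"x":-20,"y":-5,"z":-20,"rx":0,"ry":0,"rz":0},{"grip":0.5,"x":-37,"y":-8,"z":0,"rx":0,"ry":0,"rz":0}]'
python3 -m jog '[{"grip":0.5,"x":-37,"y":-9,"z":0,"rx":0,"ry":0,"rz":0},{"grip":0.5,"x":-37,"y":-9,"z":0,"rx":0,"ry":0,"rz":0},{"grip":0.5,"x":-37,"y":-9,"z":0,"rx":0,"ry":0,"rz":0},{"grip":0.5,"x":-37,"y":-9,"z":0,"rx":0,"ry":0,"rz":0},{"grip":0.5,"x":-37,"y":-9,"z":0,"rx":0,"ry":0,"rz":0},{"grip":0.5,"x":-37,"y":-9,"z":0,"rx":0,"ry":0,"rz":0},{"grip":0.5,"x":-37,"y":-9,"z":0,"rx":0,"ry":0,"rz":0},{"grip":0.5,"x":-37,"y":-9,"z":0,"rx":0,"ry":0,"rz":0}]'
python3 -m jog '[{"grip":0.5,"x":-20,"y":0,"z":0,"rx":0,"ry":0,"rz":0},{"grip":0.5,"x":0,"y":0,"z":0,"rx":0,"ry":0,"rz":0},{"grip":0.5,"x":0,"y":0,"z":0,"rx":0,"ry":0,"rz":0}]'
python3 go.py .58 -.23 .36
python3 - <<'E'
from h import *
import pickle
cs={n:read_camera(n) for n in("scene","side","wrist")};pickle.dump(cs,open('c1.pkl','wb'))
cv2.imwrite('pics/w4.png',cs['wrist']['frame'][:,:,::-1])
crop(cs['scene'],310,240,140,110,5.7,'pics/s4.png')
E
```

```text
time: 5.47
eef_pos: [0.6359, 0.1146, 0.3762]
tcp_rot: [0.725, 0.689, 0.006, 0.003]
contact_force: [0.9, -1.1, 1.1]
opening: 0.421
time: 6.13
eef_pos: [0.5456, -0.1805, 0.3682]
tcp_rot: [0.726, 0.688, 0.001, -0.001]
contact_force: [0.9, -0.2, -0.3]
opening: 0.499
time: 6.38
eef_pos: [0.5451, -0.2, 0.3681]
tcp_rot: [0.727, 0.687, 0.001, -0.001]
contact_force: [0.3, -0.1, -1.0]
opening: 0.495
t 6.38 pos [ 0.5451 -0.2     0.3681] xang 86.71 zax [-2.e-04  2.e-03 -1.e+00] F [ 0.3 -0.1 -1. ] op 0.495 | shift [-27.9  36.5   8.1]
```

View pics/w4.png

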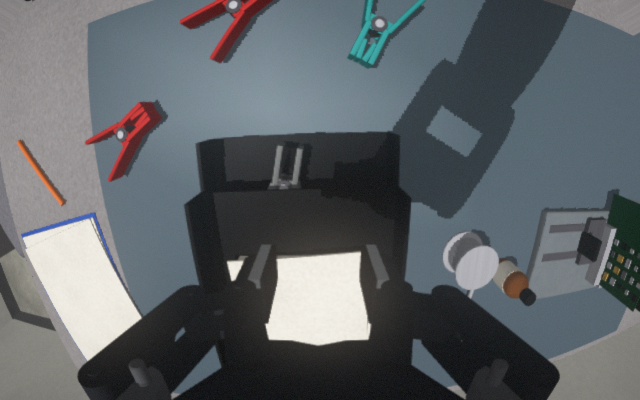

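View pics/s4.png

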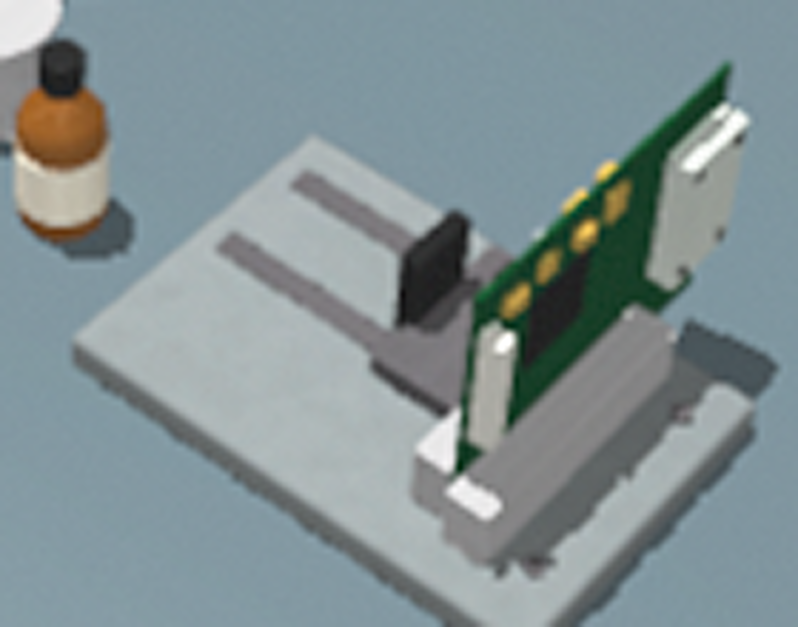

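The jaw sits against the board, its grip plate having moved along. The wrist view shows the grey nose at (287,165), so I'll zoom.

```bash
python3 - <<'E'
import pickle
from h import *
c=pickle.load(open('c1.pkl','rb'))['wrist']
im=c['frame'][115:215,235:345,::-1].astype(float);im=np.clip(im*1.8,0,255).astype('uint8')
cv2.imwrite('pics/w4c.png',cv2.resize(im,None,fx=6,fy=6,interpolation=cv2.INTER_CUBIC))
tp=[.6459,-.2202,-.0286]
def T(p,X):
    X=np.array(X)/1000;co,s=np.cos(p[2]),np.sin(p[2]); return np.array([p[0]+co*X[0]-s*X[1],p[1]+s*X[0]+co*X[1],X[2]])
for X in((-150,-100,46),(-150,100,46),(-100,-100,90),(-100,100,90)):print(X,np.round(projw(c,T(tp,X)),1))
E
```

```text
(-150, -100, 46) [196.3 143.2]
(-150, 100, 46) [400.7 136.3]
(-100, -100, 90) [184.5 204.7]
(-100, 100, 90) [411.8 199.2]
```

View pics/w4c.png

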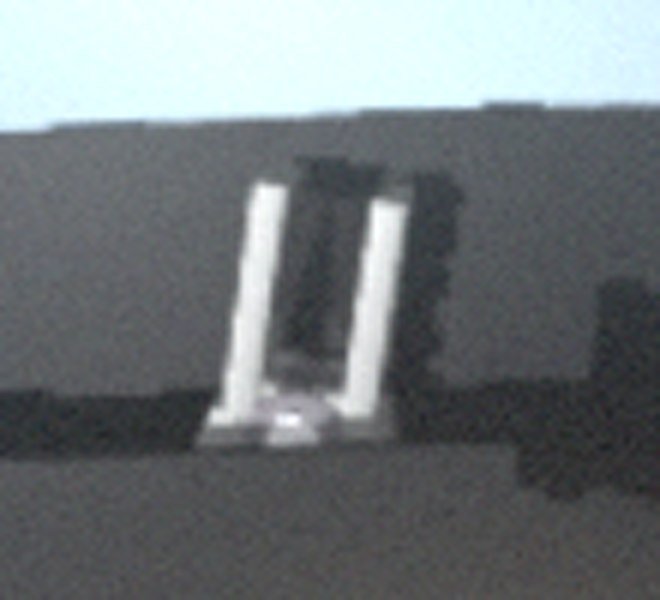

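```bash
python3 - <<'E'
import pickle
from h import *
c=pickle.load(open('c1.pkl','rb'))['wrist']
P={}
for n,q in dict(Lt=(247,185),Rt=(408,203),Lr=(222,415),Rr=(380,418),pin=(290,415)).items():
    P[n]=atz(c,(q[0]/6+235-.4,q[1]/6+115-.4),.034,raywrist);print(n,np.round(P[n],4))
t=(P['Lt']+P['Rt'])/2;r=(P['Lr']+P['Rr'])/2;d=t-r
print('width',np.linalg.norm(P['Lt']-P['Rt']),np.linalg.norm(P['Lr']-P['Rr']),'len',np.linalg.norm(d),'yaw',np.degrees(np.arctan2(d[1],d[0])),'tip',t,'pin',t-d/np.linalg.norm(d)*.043)
E
```

```text
Lt [ 0.5035 -0.2374  0.034 ]
Rt [ 0.5082 -0.2111  0.034 ]
Lr [ 0.5421 -0.2449  0.034 ]
Rr [ 0.5442 -0.2181  0.034 ]
pin [ 0.5428 -0.2333  0.034 ]
width 0.02673635242678679 0.02685148826044196 len 0.03803842061052294 yaw 168.95613273060013 tip [ 0.5058298  -0.22423594  0.034     ] pin [ 0.54803348 -0.23247304  0.034     ]
```

Nose width 26.7 mm agrees with the given 26 mm. The clamp has its pin at (0.547,-0.232) and points 169°. Next I move above the nose.

```bash
python3 go.py .5174 -.2266 .26; python3 -m jog '[{"grip":0.35,"x":-15,"y":-14,"z":30,"rx":0,"ry":0,"rz":4},{"grip":0.35,"x":-12,"y":-14,"z":30,"rx":0,"ry":0,"rz":3.7},{"grip":0.35,"x":0,"y":0,"z":30,"rx":0,"ry":0,"rz":0},{"grip":0.35,"x":0,"y":0,"z":18,"rx":0,"ry":0,"rz":0},{"grip":0.35,"x":0,"y":0,"z":0,"rx":0,"ry":0,"rz":0},{"grip":0.35,"x":0,"y":0,"z":0,"rx":0,"ry":0,"rz":0}]'; python3 go.py .5174 -.2266 .182
python3 - <<'E'
from h import *
c=read_camera('wrist')
im=np.clip(c['frame'][100:320,200:440,::-1]*1.0*1.8,0,255).astype('uint8')
cv2.imwrite('pics/w5.png',cv2.resize(im,None,fx=2.7,fy=2.7,interpolation=cv2.INTER_CUBIC))
E
```

```text
t 6.53 pos [ 0.5457 -0.1981  0.3683] xang 86.93 zax [-4.0e-04  1.2e-03 -1.0e+00] F [0.9 0.8 0.4] op 0.499 | shift [-30.1 -26.7 108.3]
time: 7.03
eef_pos: [0.5154, -0.2225, 0.2598]
tcp_rot: [0.77, 0.638, -0.0, -0.001]
contact_force: [0.2, 0.8, 0.4]
opening: 0.651
t 7.03 pos [ 0.5154 -0.2225  0.2598] xang 79.24 zax [-0.0021  0.0018 -1.    ] F [0.2 0.8 0.4] op 0.651 | shift [-3.8  2.9 77.8]
```

View pics/w5.png

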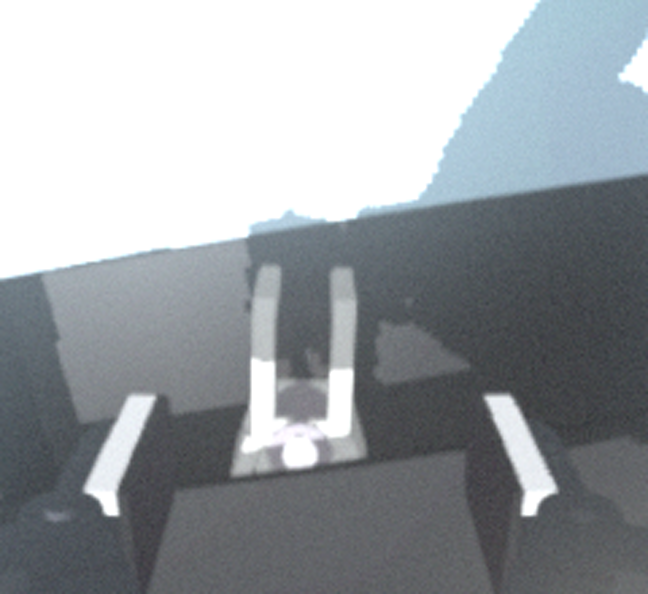

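The nose is parallel to the tool and about 4 mm left of centre, matching the computed shift. Descending and gripping.

```bash
python3 -m jog '[{"grip":0.35,"x":-3.9,"y":2.5,"z":25,"rx":0,"ry":0,"rz":0.2},{"grip":0.35,"x":0,"y":0,"z":25,"rx":0,"ry":0,"rz":0},{"grip":0.35,"x":0,"y":0,"z":15,"rx":0,"ry":0,"rz":0},{"grip":0.35,"x":0,"y":0,"z":6,"rx":0,"ry":0,"rz":0},{"grip":0.35,"x":0,"y":0,"z":0,"rx":0,"ry":0,"rz":0},{"grip":0.35,"x":0,"y":0,"z":0,"rx":0,"ry":0,"rz":0}]'; python3 go.py .5174 -.2266 .182
python3 - <<'E'
from h import *
c=read_camera('wrist')
im=np.clip(c['frame'][100:320,200:440,::-1]*1.0*1.8,0,255).astype('uint8')
cv2.imwrite('pics/w6.png',cv2.resize(im,None,fx=2.7,fy=2.7,interpolation=cv2.INTER_CUBIC))
c=read_camera('side');im=np.clip(c['frame'][190:300,290:430,::-1]*1.8,0,255).astype('uint8')
cv2.imwrite('pics/d6.png',cv2.resize(im,None,fx=5,fy=5,interpolation=cv2.INTER_CUBIC))
E
```

```text
time: 7.58
eef_pos: [0.518, -0.2283, 0.1915]
tcp_rot: [0.772, 0.636, 0.0, 0.001]
contact_force: [0.2, 0.1, 0.5]
opening: 0.652
t 7.58 pos [ 0.518  -0.2283  0.1915] xang 78.98 zax [ 0.0025 -0.0016 -1.    ] F [0.2 0.1 0.5] op 0.652 | shift [ 1.6 -1.   9.5]
```

View pics/w6.png

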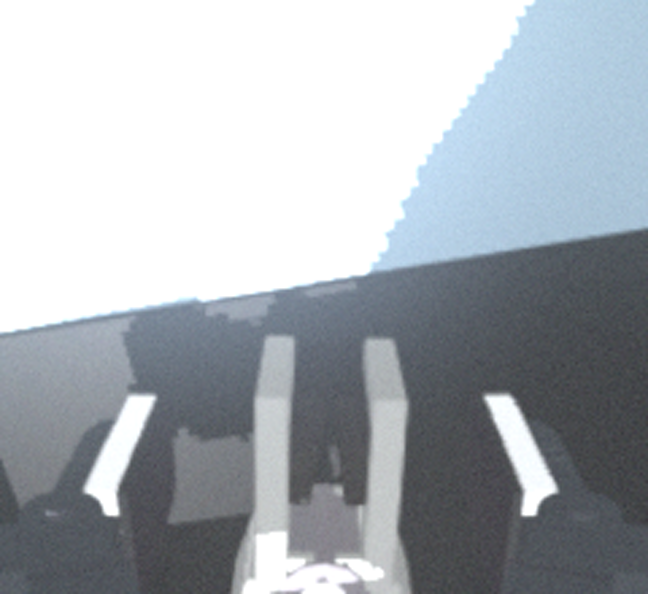

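View pics/d6.png

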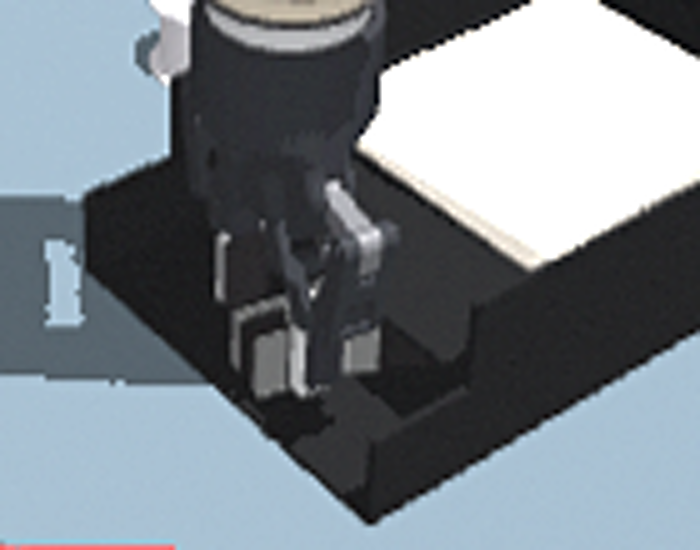

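The fingers straddle the nose. Lowering 7 mm more, then closing.

```bash
python3 -m jog '[{"grip":0.35,"x":1.5,"y":0,"z":4,"rx":0,"ry":0,"rz":0},{"grip":0.35,"x":0,"y":0,"z":3,"rx":0,"ry":0,"rz":0},{"grip":1,"x":0,"y":0,"z":0,"rx":0,"ry":0,"rz":0},{"grip":1,"x":0,"y":0,"z":0,"rx":0,"ry":0,"rz":0},{"grip":1,"x":0,"y":0,"z":0,"rx":0,"ry":0,"rz":0},{"grip":1,"x":0,"y":0,"z":0,"rx":0,"ry":0,"rz":0},{"grip":1,"x":0,"y":0,"z":0,"rx":0,"ry":0,"rz":0},{"grip":1,"x":0,"y":0,"z":0,"rx":0,"ry":0,"rz":0}]' 35; python3 go.py .5174 -.2266 .182
python3 -m jog '[{"grip":1,"x":0,"y":0,"z":-4,"rx":0,"ry":0,"rz":0},{"grip":1,"x":0,"y":-6,"z":0,"rx":0,"ry":0,"rz":0},{"grip":1,"x":0,"y":-8,"z":0,"rx":0,"ry":0,"rz":0},{"grip":1,"x":0,"y":0,"z":0,"rx":0,"ry":0,"rz":0}]'
python3 - <<'E'
from h import *
c=read_camera('wrist')
im=np.clip(c['frame'][100:320,200:440,::-1]*1.0*1.8,0,255).astype('uint8')
cv2.imwrite('pics/w7.png',cv2.resize(im,None,fx=2.7,fy=2.7,interpolation=cv2.INTER_CUBIC))
c=read_camera('side');im=np.clip(c['frame'][190:300,290:430,::-1]*1.8,0,255).astype('uint8')
cv2.imwrite('pics/d7.png',cv2.resize(im,None,fx=5,fy=5,interpolation=cv2.INTER_CUBIC))
E
```

```text
time: 8.35
eef_pos: [0.5175, -0.2268, 0.183]
tcp_rot: [0.772, 0.636, 0.0, 0.0]
contact_force: [0.7, 0.1, 1.7]
opening: 0.284
t 8.35 pos [ 0.5175 -0.2268  0.183 ] xang 78.94 zax [ 5.e-04 -4.e-04 -1.e+00] F [0.7 0.1 1.7] op 0.284 | shift [ 0.2 -0.1  1. ]
time: 8.68
eef_pos: [0.502, -0.2232, 0.1859]
tcp_rot: [0.772, 0.636, -0.001, -0.001]
contact_force: [-0.9, -0.0, -0.2]
opening: 0.287
```

View pics/d7.png

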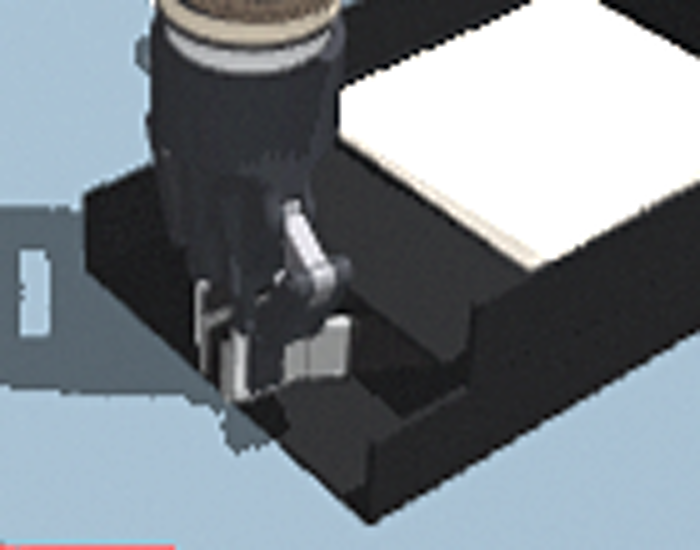

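View pics/w7.png

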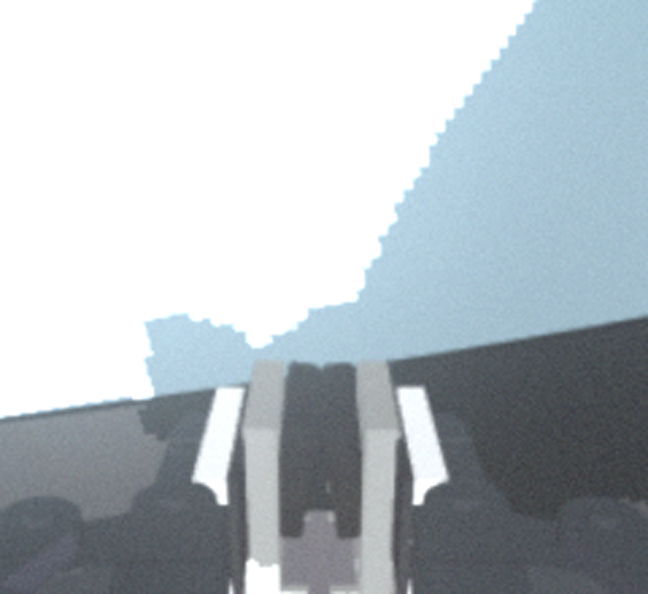

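Nose gripped (24 mm opening) and moving with the hand. Pulling out fully, then lifting.

```bash
python3 -m jog '[{"grip":1,"x":0,"y":-14,"z":0,"rx":0,"ry":0,"rz":0},{"grip":1,"x":0,"y":-18,"z":0,"rx":0,"ry":0,"rz":0},{"grip":1,"x":0,"y":-18,"z":0,"rx":0,"ry":0,"rz":0},{"grip":1,"x":0,"y":-14,"z":0,"rx":0,"ry":0,"rz":0},{"grip":1,"x":0,"y":0,"z":-3,"rx":0,"ry":0,"rz":0},{"grip":1,"x":0,"y":0,"z":0,"rx":0,"ry":0,"rz":0}]'
python3 - <<'E'
from h import *
for n,r in(('side',(190,320,250,430)),('scene',(120,230,220,350))):
    c=read_camera(n);im=np.clip(c['frame'][r[0]:r[1],r[2]:r[3],::-1]*1.6,0,255).astype('uint8')
    cv2.imwrite(f'pics/{n}8.png',cv2.resize(im,None,fx=4,fy=4,interpolation=cv2.INTER_CUBIC))
E
```

```text
time: 9.28
eef_pos: [0.4408, -0.2118, 0.1902]
tcp_rot: [0.772, 0.635, 0.0, 0.001]
contact_force: [0.2, -0.7, -0.5]
opening: 0.28
```

View pics/side8.png

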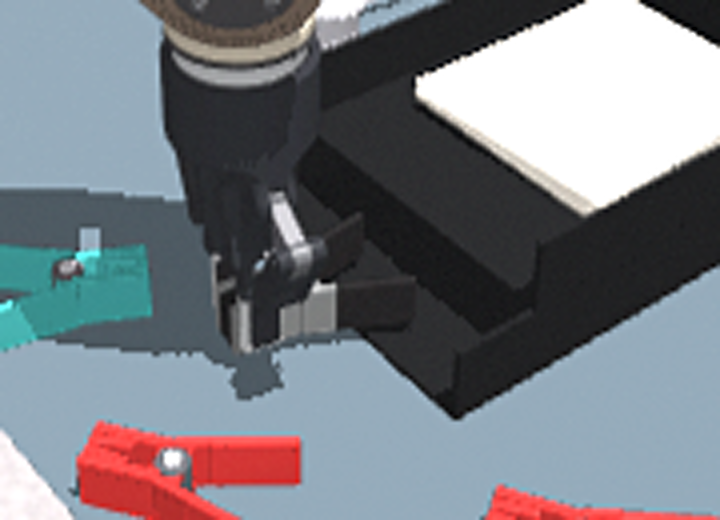

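View pics/scene8.png

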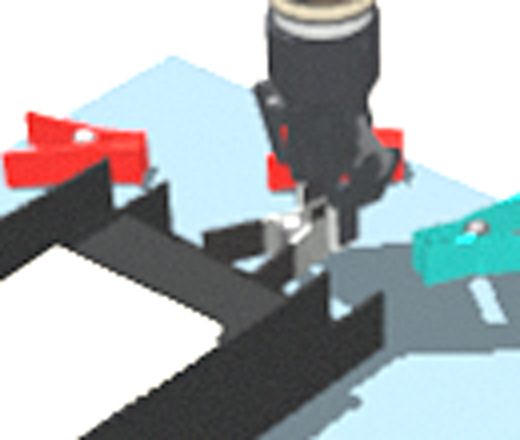

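The handles are clear of the upper tier. Lifting, then turning half round.

```bash
python3 -m jog '[{"grip":1,"x":0,"y":0,"z":-25,"rx":0,"ry":0,"rz":0},{"grip":1,"x":0,"y":0,"z":-35,"rx":0,"ry":0,"rz":0},{"grip":1,"x":0,"y":0,"z":-35,"rx":0,"ry":0,"rz":0},{"grip":1,"x":20,"y":20,"z":-20,"rx":0,"ry":0,"rz":0},{"grip":1,"x":30,"y":20,"z":0,"rx":0,"ry":0,"rz":0},{"grip":1,"x":0,"y":0,"z":0,"rx":0,"ry":0,"rz":5},{"grip":1,"x":0,"y":0,"z":0,"rx":0,"ry":0,"rz":7},{"grip":1,"x":0,"y":0,"z":0,"rx":0,"ry":0,"rz":7}]'
python3 -m jog '[{"grip":1,"x":0,"y":0,"z":0,"rx":0,"ry":0,"rz":7},{"grip":1,"x":0,"y":0,"z":0,"rx":0,"ry":0,"rz":7},{"grip":1,"x":0,"y":0,"z":0,"rx":0,"ry":0,"rz":7},{"grip":1,"x":0,"y":0,"z":0,"rx":0,"ry":0,"rz":7},{"grip":1,"x":0,"y":0,"z":0,"rx":0,"ry":0,"rz":7},{"grip":1,"x":0,"y":0,"z":0,"rx":0,"ry":0,"rz":7},{"grip":1,"x":0,"y":0,"z":0,"rx":0,"ry":0,"rz":7},{"grip":1,"x":0,"y":0,"z":0,"rx":0,"ry":0,"rz":7}]'
python3 -m jog '[{"grip":1,"x":0,"y":0,"z":0,"rx":0,"ry":0,"rz":7},{"grip":1,"x":0,"y":0,"z":0,"rx":0,"ry":0,"rz":7},{"grip":1,"x":0,"y":0,"z":0,"rx":0,"ry":0,"rz":7},{"grip":1,"x":0,"y":0,"z":0,"rx":0,"ry":0,"rz":7},{"grip":1,"x":0,"y":0,"z":0,"rx":0,"ry":0,"rz":7},{"grip":1,"x":0,"y":0,"z":0,"rx":0,"ry":0,"rz":7},{"grip":1,"x":0,"y":0,"z":0,"rx":0,"ry":0,"rz":7},{"grip":1,"x":0,"y":0,"z":0,"rx":0,"ry":0,"rz":0}]'
python3 go.py .551 .08 .30
```

```text
time: 10.05
eef_pos: [0.491, -0.1698, 0.3054]
tcp_rot: [0.867, 0.498, 0.0, 0.001]
contact_force: [0.3, -0.0, -1.1]
opening: 0.282
time: 10.72
eef_pos: [0.4906, -0.1704, 0.3051]
tcp_rot: [1.0, 0.032, 0.001, 0.0]
contact_force: [-0.7, -0.2, -0.8]
opening: 0.287
time: 11.38
eef_pos: [0.4905, -0.1704, 0.3051]
tcp_rot: [0.923, -0.384, 0.001, 0.0]
contact_force: [-0.7, -0.5, -1.1]
opening: 0.284
t 11.38 pos [ 0.4905 -0.1704  0.3051] xang -45.16 zax [ 1.e-03 -4.e-04 -1.e+00] F [-0.7 -0.5 -1.1] op 0.284 | shift [-134.9 -219.5    5. ]
```

```bash
python3 -m jog '[{"grip":1,"x":-22,"y":-33,"z":0,"rx":0,"ry":0,"rz":0},{"grip":1,"x":-22,"y":-33,"z":0,"rx":0,"ry":0,"rz":0},{"grip":1,"x":-22,"y":-33,"z":0,"rx":0,"ry":0,"rz":0},{"grip":1,"x":-22,"y":-33,"z":0,"rx":0,"ry":0,"rz":0},{"grip":1,"x":-22,"y":-33,"z":0,"rx":0,"ry":0,"rz":0},{"grip":1,"x":-20,"y":-33,"z":0,"rx":0,"ry":0,"rz":0},{"grip":1,"x":-5,"y":-21.5,"z":0,"rx":0,"ry":0,"rz":0}]'
python3 -m jog '[{"grip":1,"x":0,"y":0,"z":0,"rx":0,"ry":0,"rz":7},{"grip":1,"x":0,"y":0,"z":0,"rx":0,"ry":0,"rz":7},{"grip":1,"x":0,"y":0,"z":0,"rx":0,"ry":0,"rz":7},{"grip":1,"x":0,"y":0,"z":0,"rx":0,"ry":0,"rz":7},{"grip":1,"x":0,"y":0,"z":0,"rx":0,"ry":0,"rz":7},{"grip":1,"x":0,"y":0,"z":0,"rx":0,"ry":0,"rz":7},{"grip":1,"x":0,"y":0,"z":0,"rx":0,"ry":0,"rz":6},{"grip":1,"x":0,"y":0,"z":0,"rx":0,"ry":0,"rz":0}]'
python3 go.py .551 .08 .19
python3 - <<'E'
from h import *
for n,r in(('side',(100,250,200,400)),('scene',(180,300,300,450))):
    c=read_camera(n);im=np.clip(c['frame'][r[0]:r[1],r[2]:r[3],::-1]*1.6,0,255).astype('uint8')
    cv2.imwrite(f'pics/{n}9.png',cv2.resize(im,None,fx=4,fy=4,interpolation=cv2.INTER_CUBIC))
E
```

```text
time: 11.97
eef_pos: [0.5498, 0.0842, 0.305]
tcp_rot: [0.925, -0.38, -0.0, -0.001]
contact_force: [0.3, -0.7, -0.2]
opening: 0.284
time: 12.63
eef_pos: [0.5502, 0.0806, 0.3049]
tcp_rot: [-0.689, 0.725, -0.0, 0.0]
contact_force: [0.1, -0.5, -0.4]
opening: 0.284
t 12.63 pos [0.5502 0.0806 0.3049] xang -92.97 zax [ 8.e-04  0.e+00 -1.e+00] F [ 0.1 -0.5 -0.4] op 0.284 | shift [  0.5  -0.7 114.9]
```

View pics/side9.png

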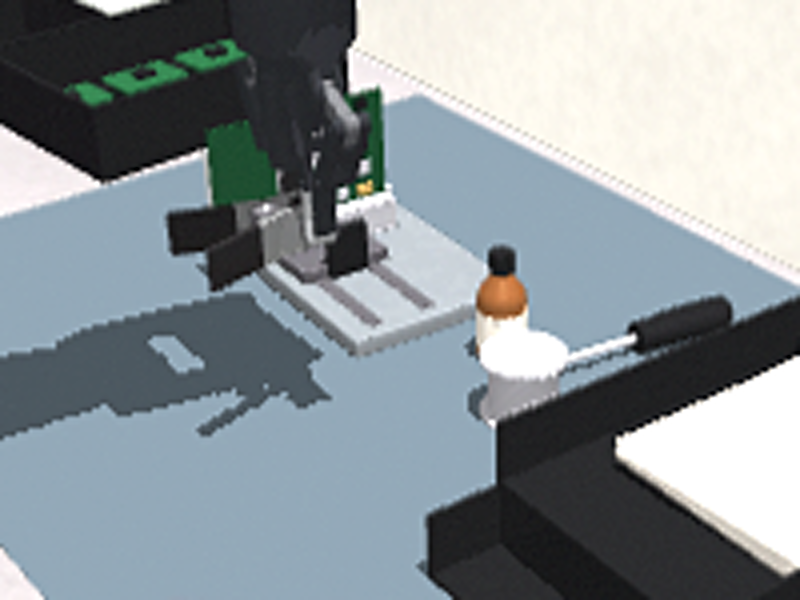

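View pics/scene9.png

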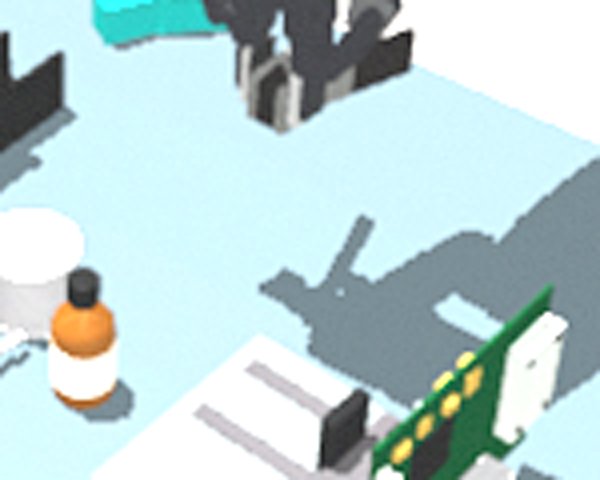

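The clamp is level, pointing at +x over free bench. Lowering to contact (expected TCP z ≈ 0.179).

```bash
python3 -m jog '[{"grip":1,"x":0,"y":0,"z":30,"rx":0,"ry":0,"rz":0},{"grip":1,"x":0,"y":0,"z":35,"rx":0,"ry":0,"rz":0},{"grip":1,"x":0,"y":0,"z":30,"rx":0,"ry":0,"rz":0},{"grip":1,"x":0,"y":0,"z":16,"rx":0,"ry":0,"rz":0},{"grip":1,"x":0,"y":0,"z":7,"rx":0,"ry":0,"rz":0},{"grip":1,"x":0,"y":0,"z":0,"rx":0,"ry":0,"rz":0},{"grip":1,"x":0,"y":0,"z":3,"rx":0,"ry":0,"rz":0},{"grip":1,"x":0,"y":0,"z":0,"rx":0,"ry":0,"rz":0}]'
python3 -m jog '[{"grip":1,"x":0,"y":0,"z":2,"rx":0,"ry":0,"rz":0},{"grip":1,"x":0,"y":0,"z":0,"rx":0,"ry":0,"rz":0}]'; python3 go.py .55 .08 .179
```

```text
time: 13.4
eef_pos: [0.5505, 0.0803, 0.185]
tcp_rot: [-0.688, 0.725, -0.001, 0.001]
contact_force: [-0.7, -0.3, 0.1]
opening: 0.282
time: 13.57
eef_pos: [0.5502, 0.0803, 0.1829]
tcp_rot: [-0.688, 0.726, -0.001, 0.001]
contact_force: [-1.0, -0.2, -1.1]
opening: 0.284
t 13.57 pos [0.5502 0.0803 0.1829] xang -93.03 zax [ 2.3e-03 -1.0e-04 -1.0e+00] F [-1.  -0.2 -1.1] op 0.284 | shift [0.3 0.2 3.9]
```

```bash
python3 -m jog '[{"grip":1,"x":0,"y":0,"z":2,"rx":0,"ry":0,"rz":0},{"grip":1,"x":0,"y":0,"z":1.5,"rx":0,"ry":0,"rz":0},{"grip":1,"x":0,"y":0,"z":0,"rx":0,"ry":0,"rz":0}]'; python3 -m jog '[{"grip":1,"x":0,"y":0,"z":1,"rx":0,"ry":0,"rz":0},{"grip":1,"x":0,"y":0,"z":0,"rx":0,"ry":0,"rz":0}]'; python3 go.py .55 .08 .179
```

```text
time: 13.82
eef_pos: [0.55, 0.0803, 0.179]
tcp_rot: [-0.688, 0.726, -0.0, 0.0]
contact_force: [-0.2, 0.7, 2.5]
opening: 0.282
time: 13.98
eef_pos: [0.5503, 0.0804, 0.1789]
tcp_rot: [-0.688, 0.726, -0.0, -0.0]
contact_force: [-3.1, 0.6, 8.9]
opening: 0.285
t 13.98 pos [0.5503 0.0804 0.1789] xang -93.04 zax [-0.e+00 -1.e-04 -1.e+00] F [-3.1  0.6  8.9] op 0.285 | shift [ 0.4  0.2 -0.1]
```

Contact at z 0.179 as expected. Releasing, rising, and moving back over the handles with the gripper open.

```bash
python3 -m jog '[{"grip":0.4,"x":0,"y":0,"z":0,"rx":0,"ry":0,"rz":0},{"grip":0.4,"x":0,"y":0,"z":0,"rx":0,"ry":0,"rz":0},{"grip":0.4,"x":0,"y":0,"z":0,"rx":0,"ry":0,"rz":0},{"grip":0.4,"x":0,"y":0,"z":-10,"rx":0,"ry":0,"rz":0},{"grip":0.4,"x":0,"y":0,"z":-35,"rx":0,"ry":0,"rz":0},{"grip":0,"x":0,"y":0,"z":-40,"rx":0,"ry":0,"rz":0},{"grip":0,"x":0,"y":20,"z":-20,"rx":0,"ry":0,"rz":0},{"grip":0,"x":0,"y":25,"z":0,"rx":0,"ry":0,"rz":0}]'
python3 -m jog '[{"grip":0,"x":0,"y":28,"z":0,"rx":0,"ry":0,"rz":0},{"grip":0,"x":0,"y":0,"z":0,"rx":0,"ry":0,"rz":0},{"grip":0,"x":0,"y":0,"z":0,"rx":0,"ry":0,"rz":0}]'
python3 go.py .477 .084 .19
python3 - <<'E'
from h import *
import pickle
c=read_camera('wrist');pickle.dump(c,open('w10.pkl','wb'))
crop(c,200,100,240,220,2.7,'pics/w10.png')
E
```

```text
time: 14.65
eef_pos: [0.5076, 0.0825, 0.2895]
tcp_rot: [-0.688, 0.726, -0.005, 0.005]
contact_force: [1.3, 0.0, -0.0]
opening: 0.983
time: 14.9
eef_pos: [0.4755, 0.0844, 0.2824]
tcp_rot: [-0.688, 0.726, -0.0, 0.0]
contact_force: [0.4, -0.5, -0.2]
opening: 1.0
t 14.9 pos [0.4755 0.0844 0.2824] xang -93.04 zax [ 1.e-04  0.e+00 -1.e+00] F [ 0.4 -0.5 -0.2] op 1.0 | shift [ 0.4 -1.5 92.4]
```

View pics/w10.png

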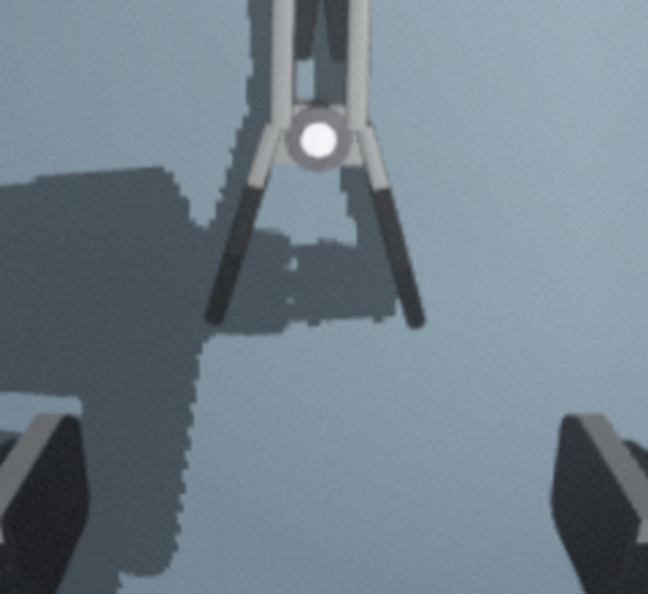

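The clamp lies straight, with the pin at crop (318,140) and handle ends at (214,322) and (415,325).

```bash
python3 - <<'E'
import pickle
from h import *
c=pickle.load(open('w10.pkl','rb'))
P={n:atz(c,(q[0]/2.7+200-.3,q[1]/2.7+100-.3),z,raywrist) for n,q,z in(('pin',(318,140),.031),('l',(207,322),.03),('r',(423,325),.03),('tl',(283,0),.03),('tr',(358,0),.03),('ml',(283,120),.03),('mr',(358,120),.03))}
for k in P:print(k,np.round(P[k],4))
e=(P['l']+P['r'])/2;d=P['pin']-e;print('ends w',np.linalg.norm(P['l']-P['r']),'len',np.linalg.norm(d),'yaw',np.degrees(np.arctan2(d[1],d[0])))
a=(P['tl']+P['tr'])/2-(P['ml']+P['mr'])/2;print('nose yaw',np.degrees(np.arctan2(a[1],a[0])))
E
python3 go.py 0.4755 .0844 .18
```

```text
pin [0.5208 0.0826 0.031 ]
l [0.471  0.1168 0.03  ]
r [0.4668 0.0556 0.03  ]
tl [0.5584 0.0898 0.03  ]
tr [0.5574 0.0702 0.03  ]
ml [0.5265 0.0916 0.03  ]
mr [0.5255 0.0717 0.03  ]
ends w 0.06127712124377713 len 0.05203201049709832 yaw -3.9648163091196116
nose yaw -2.9951126823686174
t 14.95 pos [0.4767 0.0843 0.2828] xang -93.05 zax [ 1.5e-03 -1.0e-04 -1.0e+00] F [ 1.2 -0.4 -0.1] op 1.004 | shift [-1.000e-01  1.300e+00  1.028e+02]
```

```bash
python3 -m jog '[{"grip":0,"x":0,"y":-1.5,"z":30,"rx":0,"ry":0,"rz":0.2},{"grip":0,"x":0,"y":0,"z":35,"rx":0,"ry":0,"rz":0},{"grip":0,"x":0,"y":0,"z":24,"rx":0,"ry":0,"rz":0},{"grip":0,"x":0,"y":0,"z":12,"rx":0,"ry":0,"rz":0},{"grip":0,"x":0,"y":0,"z":4,"rx":0,"ry":0,"rz":0},{"grip":0,"x":0,"y":0,"z":0,"rx":0,"ry":0,"rz":0},{"grip":0,"x":0,"y":0,"z":0,"rx":0,"ry":0,"rz":0}]'; python3 go.py .478 .0846 .178
python3 -m jog '[{"grip":0.25,"x":0,"y":0,"z":0,"rx":0,"ry":0,"rz":0},{"grip":0.35,"x":0,"y":0,"z":0,"rx":0,"ry":0,"rz":0},{"grip":0.5,"x":0,"y":0,"z":0,"rx":0,"ry":0,"rz":0},{"grip":0.6,"x":0,"y":0,"z":0,"rx":0,"ry":0,"rz":0},{"grip":1,"x":0,"y":0,"z":0,"rx":0,"ry":0,"rz":0},{"grip":1,"x":0,"y":0,"z":0,"rx":0,"ry":0,"rz":0},{"grip":1,"x":0,"y":0,"z":0,"rx":0,"ry":0,"rz":0},{"grip":1,"x":0,"y":0,"z":0,"rx":0,"ry":0,"rz":0}]' 45
python3 go.py .478 .0846 .178
python3 - <<'E'
from h import *
import pickle
c=read_camera('wrist');pickle.dump(c,open('w11.pkl','wb'))
crop(c,200,100,240,220,2.7,'pics/w11.png')
E
```

```text
time: 15.53
eef_pos: [0.4794, 0.084, 0.1779]
tcp_rot: [-0.687, 0.727, -0.001, 0.001]
contact_force: [0.6, -0.3, -0.8]
opening: 1.002
t 15.53 pos [0.4794 0.084  0.1779] xang -93.27 zax [ 1.5e-03 -1.0e-04 -1.0e+00] F [ 0.6 -0.3 -0.8] op 1.002 | shift [-0.5  1.5 -0.1]
time: 16.2
eef_pos: [0.48, 0.0843, 0.1805]
tcp_rot: [-0.687, 0.727, -0.002, 0.002]
contact_force: [-3.8, -0.2, 11.1]
opening: 0.326
t 16.2 pos [0.48   0.0843 0.1805] xang -93.27 zax [ 5.4e-03  1.0e-04 -1.0e+00] F [-3.8 -0.2 11.1] op 0.326 | shift [-0.2  2.   2.5]
```

View pics/w11.png

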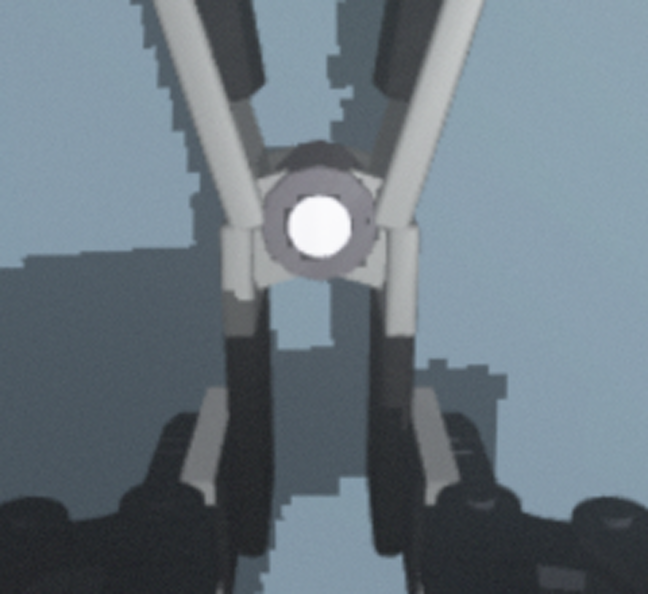

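The handles are squeezed parallel (opening 0.326 ≈ 28 mm) and the jaws are wide open. Measuring the pin relative to the tool, then lifting.

```bash
python3 - <<'E'
import pickle
from h import *
c=pickle.load(open('w11.pkl','rb'));s=get_state()
X=atz(c,(319/2.7+200-.3,226/2.7+100-.3),.031,raywrist);R=Rot.from_quat(s['tcp_rot']).as_matrix()
print(X,'in tool',R.T@(X-s['eef_pos'])*1000)
E
python3 -m jog '[{"grip":1,"x":0,"y":0,"z":-10,"rx":0,"ry":0,"rz":0},{"grip":1,"x":0,"y":0,"z":-25,"rx":0,"ry":0,"rz":0},{"grip":1,"x":0,"y":0,"z":-31,"rx":0,"ry":0,"rz":0},{"grip":1,"x":0,"y":0,"z":0,"rx":0,"ry":0,"rz":0},{"grip":1,"x":0,"y":0,"z":0,"rx":0,"ry":0,"rz":0}]'
python3 go.py .470 .278 .2455
```

```text
[0.52662261 0.0819982  0.031     ] in tool [ -0.30860457 -45.85994376 149.77576575]
time: 16.67
eef_pos: [0.4791, 0.0842, 0.246]
tcp_rot: [-0.687, 0.727, -0.002, 0.002]
contact_force: [0.4, -0.0, -2.2]
opening: 0.327
t 16.67 pos [0.4791 0.0842 0.246 ] xang -93.25 zax [ 5.9e-03 -2.0e-04 -1.0e+00] F [ 0.4 -0.  -2.2] op 0.327 | shift [-193.    20.1    0.4]
```

```bash
python3 -m jog '[{"grip":1,"x":-25,"y":5,"z":0,"rx":0,"ry":0,"rz":0},{"grip":1,"x":-35,"y":5,"z":0,"rx":0,"ry":0,"rz":0},{"grip":1,"x":-35,"y":5,"z":0,"rx":0,"ry":0,"rz":0},{"grip":1,"x":-35,"y":5,"z":0,"rx":0,"ry":0,"rz":0},{"grip":1,"x":-35,"y":0,"z":0,"rx":0,"ry":0,"rz":0},{"grip":1,"x":-28,"y":0,"z":0,"rx":0,"ry":0,"rz":0},{"grip":1,"x":0,"y":0,"z":0,"rx":0,"ry":0,"rz":0},{"grip":1,"x":0,"y":0,"z":0,"rx":0,"ry":0,"rz":0}]'
python3 go.py .470 .278 .2455
python3 - <<'E'
from h import *
import pickle
cs={n:read_camera(n) for n in("scene","side","wrist")};pickle.dump(cs,open('c12.pkl','wb'))
cv2.imwrite('pics/w12.png',cs['wrist']['frame'][:,:,::-1])
crop(cs['scene'],350,190,150,130,5,'pics/s12.png')
crop(cs['side'],190,90,140,110,5.5,'pics/d12.png')
E
```

```text
time: 17.33
eef_pos: [0.4684, 0.279, 0.2419]
tcp_rot: [-0.688, 0.726, 0.0, -0.001]
contact_force: [0.6, -0.1, -0.7]
opening: 0.321
t 17.33 pos [0.4684 0.279  0.2419] xang -93.09 zax [-0.0024 -0.0012 -1.    ] F [ 0.6 -0.1 -0.7] op 0.321 | shift [ 0.9 -1.6 -3.6]
```

View pics/w12.png

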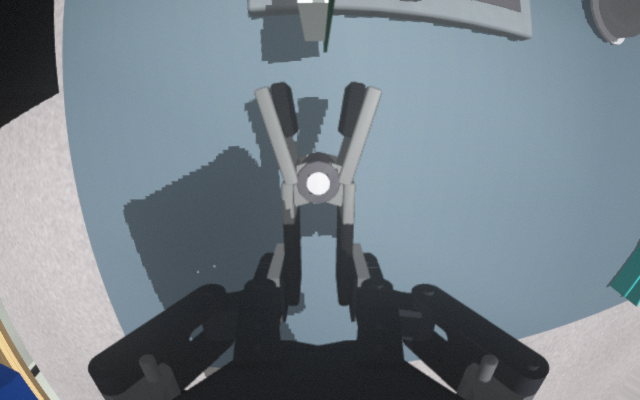

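View pics/s12.png

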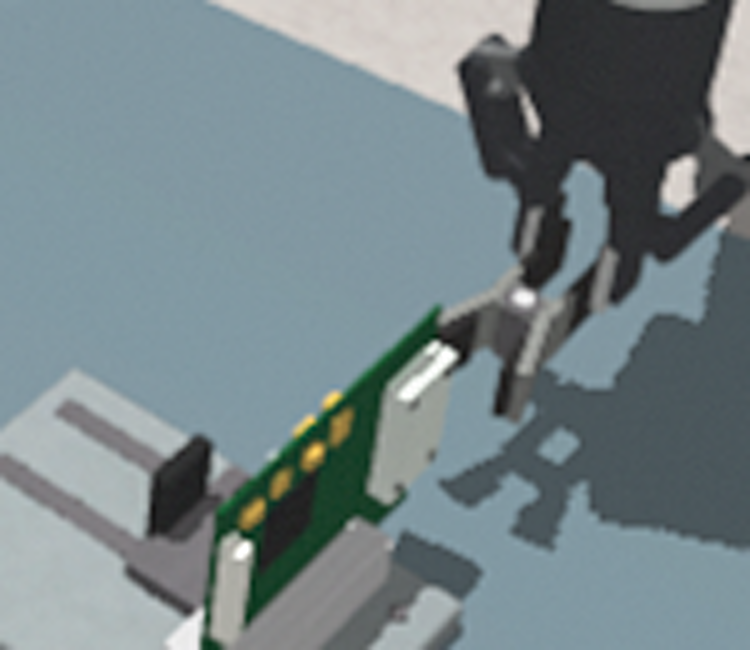

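View pics/d12.png

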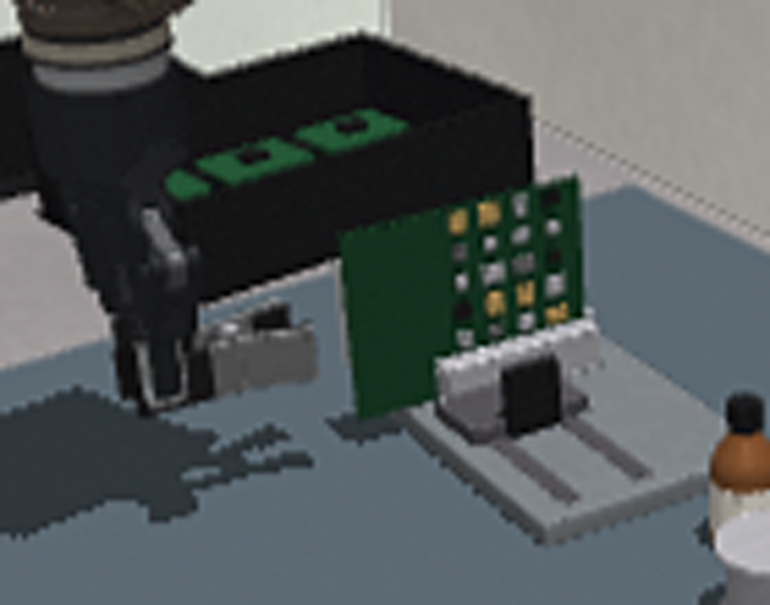

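```bash
cat > chk.py <<'E'
import pickle,sys
from h import *
p=[.6799,.2615,-.0552]
def T(X):
    X=np.array(X)/1000;co,s=np.cos(p[2]),np.sin(p[2]); return np.array([p[0]+co*X[0]-s*X[1],p[1]+s*X[0]+co*X[1],X[2]])
E
python3 - <<'E'
from chk import *
c=pickle.load(open('c12.pkl','rb'))['wrist']
crop(c,240,0,160,110,5,'pics/w12c.png')
for X in((-100,11,50),(-100,-1,50),(-100,1,50),(-100,11,110),(-100,-1,110),(-100,-1,18),(-100,1,18),(-70,-155,16),(-70,50,16)):
    q=projw(c,T(X));print(X,np.round((q-[240,0]+.4)*5))
E
```

```text
(-100, 11, 50) [324. 199.]
(-100, -1, 50) [442. 199.]
(-100, 1, 50) [422. 199.]
(-100, 11, 110) [287.   3.]
(-100, -1, 110) [472.   3.]
(-100, -1, 18) [433. 256.]
(-100, 1, 18) [417. 256.]
(-70, -155, 16) [1467.  188.]
(-70, 50, 16) [29. 54.]
```

View pics/w12c.png

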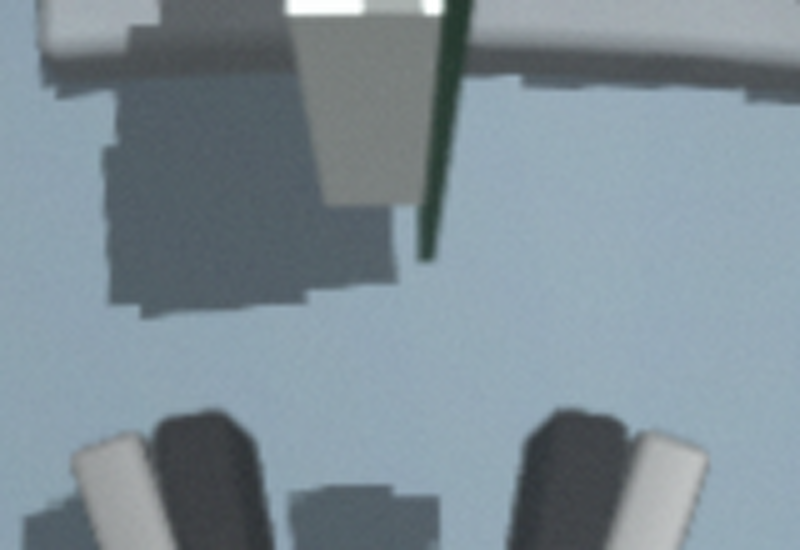

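The predicted board and spreader corners agree with the picture within about 1.5 px. The stack is 0.7 mm left of the clamp centre, with yaw matching. Advancing 40 mm.

```bash
python3 -m jog '[{"grip":1,"x":-0.7,"y":-6,"z":-2,"rx":0,"ry":0,"rz":0},{"grip":1,"x":0,"y":-10,"z":0,"rx":0,"ry":0,"rz":0},{"grip":1,"x":0,"y":-10,"z":0,"rx":0,"ry":0,"rz":0},{"grip":1,"x":0,"y":-8,"z":0,"rx":0,"ry":0,"rz":0},{"grip":1,"x":0,"y":-4,"z":0,"rx":0,"ry":0,"rz":0},{"grip":1,"x":0,"y":0,"z":0,"rx":0,"ry":0,"rz":0},{"grip":1,"x":0,"y":0,"z":0,"rx":0,"ry":0,"rz":0}]'
python3 - <<'E'
from chk import *
from go import go
go(.524,.276,.2455)
cs={n:read_camera(n) for n in("scene","side","wrist")};pickle.dump(cs,open('c13.pkl','wb'))
crop(cs['wrist'],220,0,200,210,2.8,'pics/w13.png')
crop(cs['scene'],350,190,150,130,5,'pics/s13.png')
crop(cs['side'],190,90,140,110,5.5,'pics/d13.png')
E
```

```text
time: 18.07
eef_pos: [0.5076, 0.2763, 0.245]
tcp_rot: [-0.686, 0.727, 0.0, -0.0]
contact_force: [-1.1, 0.5, -0.5]
opening: 0.328
t 18.07 pos [0.5076 0.2763 0.245 ] xang -93.3 zax [-6.e-04 -1.e-04 -1.e+00] F [-1.1  0.5 -0.5] op 0.328 | shift [ -0.7 -16.4  -0.5]
```

View pics/w13.png

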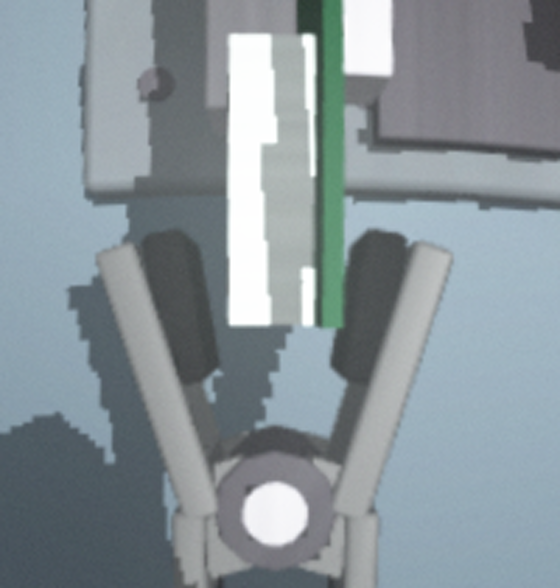

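View pics/s13.png

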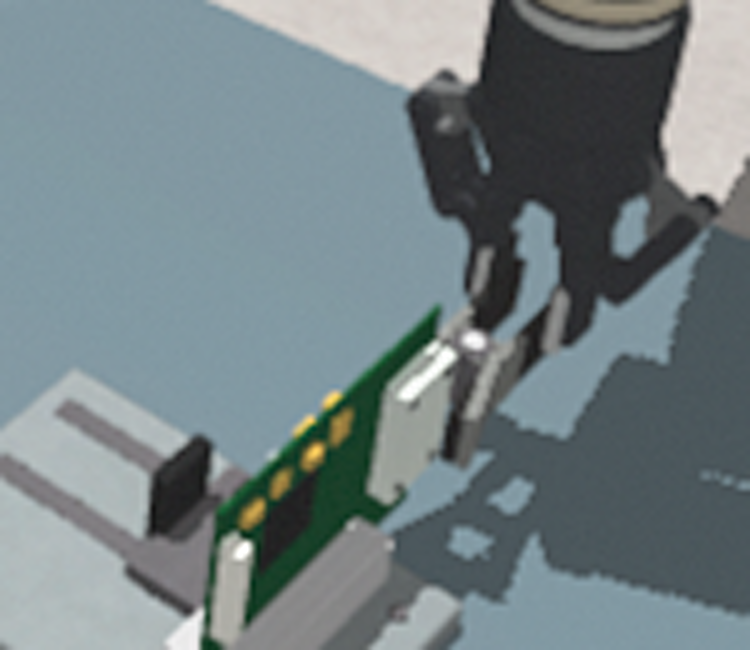

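View pics/d13.png

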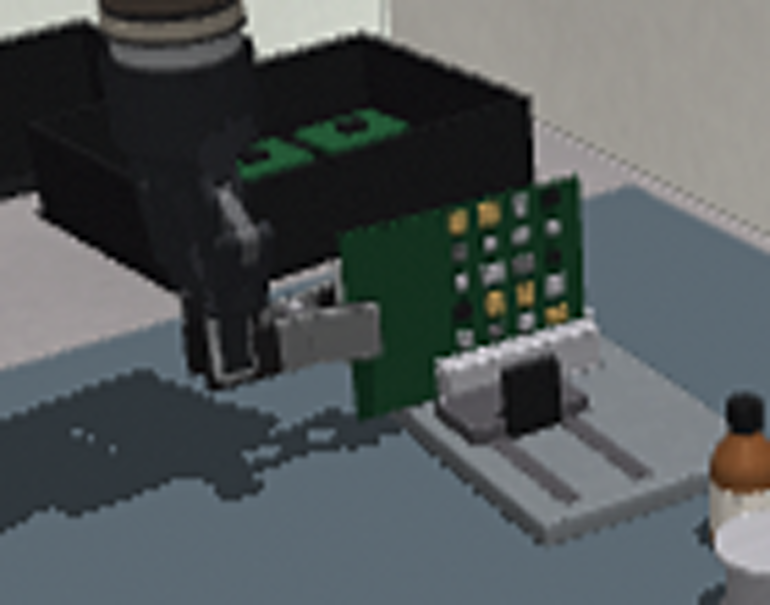

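```bash
python3 - <<'E'
from chk import *
cs=pickle.load(open('c13.pkl','rb'))
for z in(95,65):print('side tip',np.round((proj(cs['side'],T((-84,-16,z)))-[190,90]+.4)*5.5))
for X in((-100,5,80),(-100,11,110),(-100,-1,130),(-64,11,110)):print(X,np.round((projw(cs['wrist'],T(X))-[220,0]+.4)*2.8))
E
python3 -m jog '[{"grip":1,"x":0,"y":-5,"z":0,"rx":0,"ry":0,"rz":0},{"grip":1,"x":0,"y":-4,"z":0,"rx":0,"ry":0,"rz":0},{"grip":1,"x":0,"y":-3,"z":0,"rx":0,"ry":0,"rz":0},{"grip":1,"x":0,"y":0,"z":0,"rx":0,"ry":0,"rz":0}]'
```

```text
side tip [384. 299.]
side tip [389. 349.]
(-100, 5, 80) [279. 316.]
(-100, 11, 110) [229. 318.]
(-100, -1, 130) [344. 319.]
(-64, 11, 110) [229.  29.]
time: 18.55
eef_pos: [0.52, 0.2758, 0.2455]
tcp_rot: [-0.687, 0.727, -0.0, 0.0]
contact_force: [0.3, -0.4, -1.3]
opening: 0.324
```

Lateral fit is within 0.5 mm. The side view suggests the clamp sits about 3 mm low, so I'll raise it 3 mm and push on until contact.

```bash
python3 -m jog '[{"grip":1,"x":0,"y":0,"z":-3,"rx":0,"ry":0,"rz":0},{"grip":1,"x":0,"y":-1.5,"z":0,"rx":0,"ry":0,"rz":0},{"grip":1,"x":0,"y":-1,"z":0,"rx":0,"ry":0,"rz":0},{"grip":1,"x":0,"y":0,"z":0,"rx":0,"ry":0,"rz":0}]';python3 -m jog '[{"grip":1,"x":0,"y":-1,"z":0,"rx":0,"ry":0,"rz":0},{"grip":1,"x":0,"y":-1,"z":0,"rx":0,"ry":0,"rz":0},{"grip":1,"x":0,"y":0,"z":0,"rx":0,"ry":0,"rz":0}]'; python3 - <<'E'
from chk import *
from go import go
go(.524,.276,.2455)
c=read_camera('wrist');crop(c,220,0,200,210,2.8,'pics/w14.png')
E
```

```text
time: 18.88
eef_pos: [0.5219, 0.2757, 0.2484]
tcp_rot: [-0.687, 0.727, -0.0, 0.0]
contact_force: [-1.0, 0.6, -0.1]
opening: 0.326
time: 19.13
eef_pos: [0.5239, 0.2755, 0.2482]
tcp_rot: [-0.687, 0.727, -0.0, 0.0]
contact_force: [-0.4, -0.9, -0.5]
opening: 0.324
t 19.13 pos [0.5239 0.2755 0.2482] xang -93.26 zax [ 0.  0. -1.] F [-0.4 -0.9 -0.5] op 0.324 | shift [-0.5 -0.1  2.7]
```

View pics/w14.png

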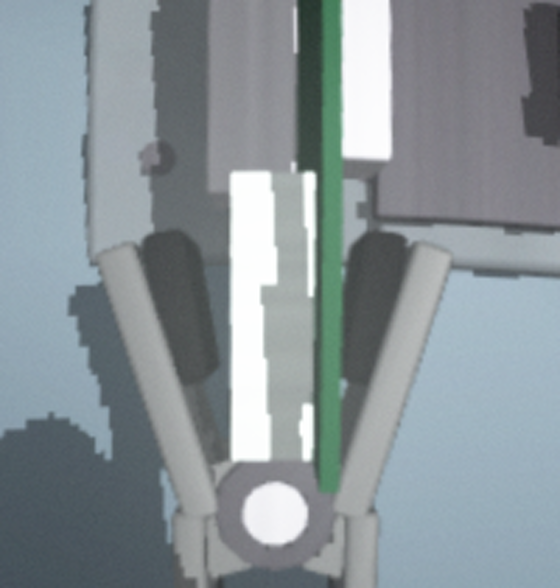

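The edge is right at the barrel. A couple more mm, watching force.

```bash
python3 -m jog '[{"grip":1,"x":0,"y":-1,"z":0,"rx":0,"ry":0,"rz":0},{"grip":1,"x":0,"y":0,"z":0,"rx":0,"ry":0,"rz":0}]';python3 -m jog '[{"grip":1,"x":0,"y":-1,"z":0,"rx":0,"ry":0,"rz":0},{"grip":1,"x":0,"y":0,"z":0,"rx":0,"ry":0,"rz":0}]';
```

```text
time: 19.35
eef_pos: [0.5247, 0.2755, 0.2481]
tcp_rot: [-0.687, 0.727, 0.0, -0.0]
contact_force: [-0.4, 0.2, -0.9]
opening: 0.324
time: 19.52
eef_pos: [0.5253, 0.2755, 0.248]
tcp_rot: [-0.687, 0.727, 0.001, -0.001]
contact_force: [-3.7, 0.1, 0.6]
opening: 0.327
```

```bash
python3 -m jog '[{"grip":1,"x":0,"y":-1,"z":0,"rx":0,"ry":0,"rz":0},{"grip":1,"x":0,"y":0,"z":0,"rx":0,"ry":0,"rz":0}]'; python3 -m jog '[{"grip":1,"x":0,"y":0,"z":0,"rx":0,"ry":0,"rz":0},{"grip":1,"x":0,"y":0,"z":0,"rx":0,"ry":0,"rz":0}]'
python3 - <<'E'
from chk import *
from go import go
cs={n:read_camera(n) for n in("scene","side","wrist")}
crop(cs['scene'],350,190,150,130,5,'pics/s15.png')
crop(cs['side'],190,90,140,110,5.5,'pics/d15.png')
X=T((-91+34,-16,95));print(np.round((proj(cs['side'],T((-75,-16,95)))-[190,90]+.4)*5.5),np.round((proj(cs['side'],T((-75,-16,65)))-[190,90]+.4)*5.5))
E
```

```text
time: 19.68
eef_pos: [0.5257, 0.2756, 0.2478]
tcp_rot: [-0.687, 0.727, 0.002, -0.002]
contact_force: [-6.7, -0.5, 2.5]
opening: 0.326
time: 19.85
eef_pos: [0.5256, 0.2756, 0.2478]
tcp_rot: [-0.687, 0.727, 0.001, -0.002]
contact_force: [-7.0, -0.1, 2.8]
opening: 0.323
[399. 295.] [403. 345.]
```

View pics/d15.png

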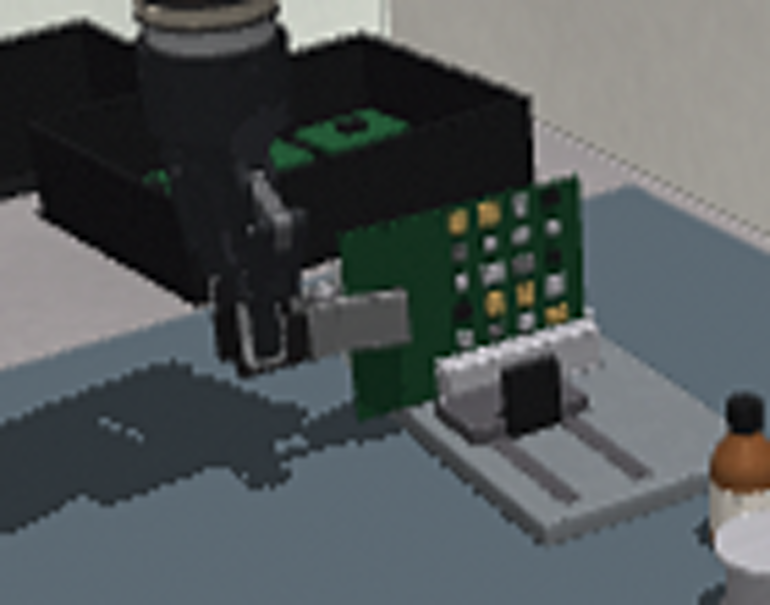

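View pics/s15.png

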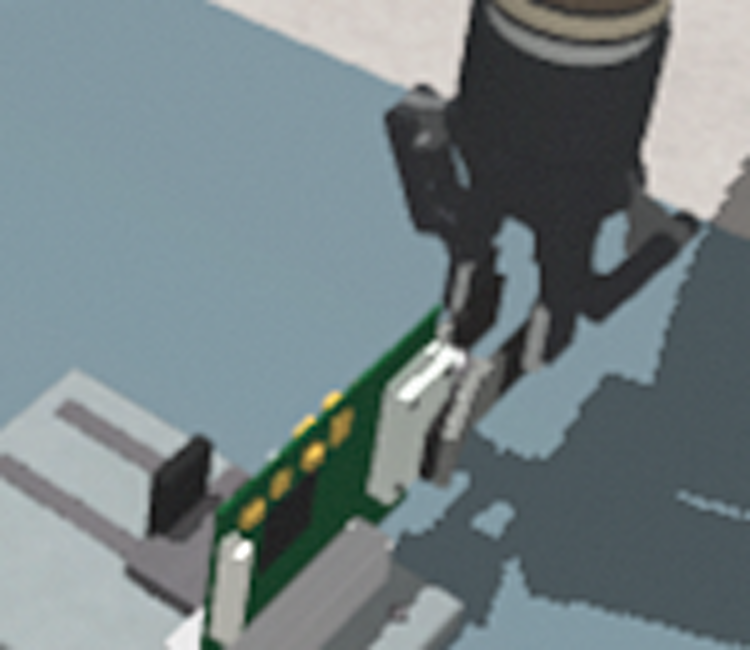

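Seated with 7 N at the throat. Tip height in the side view (292–345) agrees with the prediction (295–345). Releasing gradually.

```bash
python3 -m jog '[{"grip":0.62,"x":0,"y":0,"z":0.5,"rx":0,"ry":0,"rz":0},{"grip":0.58,"x":0,"y":0,"z":0.5,"rx":0,"ry":0,"rz":0},{"grip":0.54,"x":0,"y":0,"z":0.5,"rx":0,"ry":0,"rz":0},{"grip":0.5,"x":0,"y":0,"z":0.5,"rx":0,"ry":0,"rz":0},{"grip":0.46,"x":0,"y":0,"z":0,"rx":0,"ry":0,"rz":0},{"grip":0.42,"x":0,"y":0,"z":0,"rx":0,"ry":0,"rz":0},{"grip":0.3,"x":0,"y":0,"z":0,"rx":0,"ry":0,"rz":0},{"grip":0.2,"x":0,"y":0,"z":0,"rx":0,"ry":0,"rz":0}]'
python3 -m jog '[{"grip":0.1,"x":0,"y":0,"z":0,"rx":0,"ry":0,"rz":0},{"grip":0.1,"x":0,"y":0,"z":0,"rx":0,"ry":0,"rz":0}]'
python3 - <<'E'
from chk import *
cs={n:read_camera(n) for n in("scene","side","wrist")}
crop(cs['wrist'],220,0,200,210,2.8,'pics/w16.png')
crop(cs['side'],190,90,140,110,5.5,'pics/d16.png')
E
```

```text
time: 20.67
eef_pos: [0.5273, 0.2754, 0.2469]
tcp_rot: [-0.687, 0.727, -0.0, 0.001]
contact_force: [0.3, -0.3, 0.3]
opening: 0.799
time: 20.83
eef_pos: [0.5269, 0.2755, 0.2465]
tcp_rot: [-0.687, 0.727, -0.0, 0.0]
contact_force: [-0.0, 0.2, -1.3]
opening: 0.904
```

View pics/w16.png

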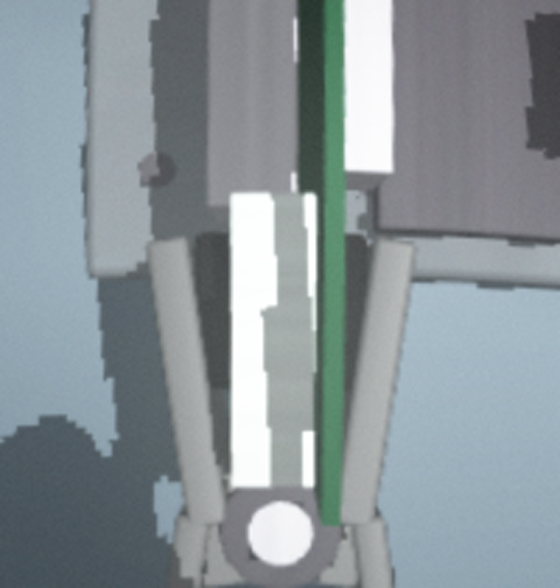

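View pics/d16.png

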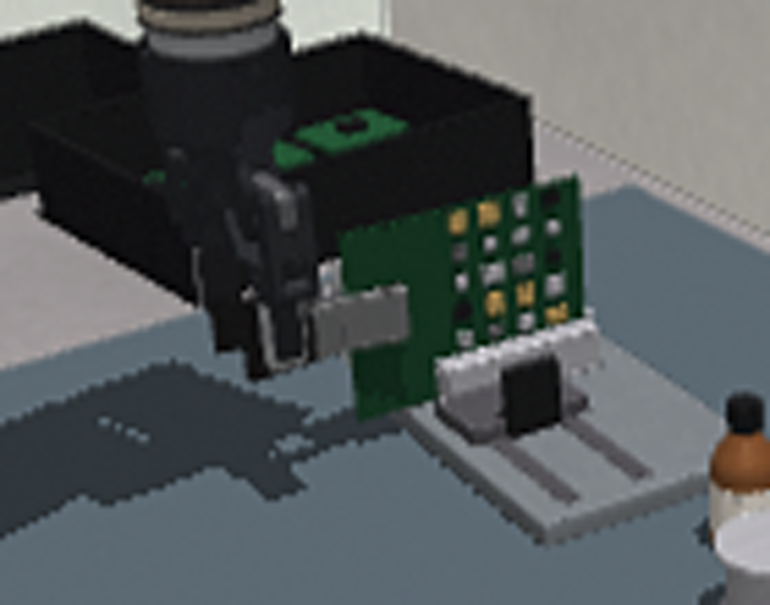

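The clamp holds board and spreader, level, and the wrist view still shows the barrel at the edge. Fingers are free, so I'm rising slowly and away.

```bash
python3 -m jog '[{"grip":0,"x":0,"y":2,"z":0,"rx":0,"ry":0,"rz":0},{"grip":0,"x":0,"y":0,"z":-6,"rx":0,"ry":0,"rz":0},{"grip":0,"x":0,"y":0,"z":-15,"rx":0,"ry":0,"rz":0},{"grip":0,"x":0,"y":0,"z":-25,"rx":0,"ry":0,"rz":0},{"grip":0,"x":0,"y":0,"z":-30,"rx":0,"ry":0,"rz":0},{"grip":0,"x":0,"y":10,"z":-30,"rx":0,"ry":0,"rz":0},{"grip":0,"x":0,"y":20,"z":0,"rx":0,"ry":0,"rz":0},{"grip":0,"x":0,"y":10,"z":0,"rx":0,"ry":0,"rz":0}]'
python3 -m jog '[{"grip":0,"x":0,"y":0,"z":0,"rx":0,"ry":0,"rz":0},{"grip":0,"x":0,"y":0,"z":0,"rx":0,"ry":0,"rz":0},{"grip":0,"x":0,"y":0,"z":0,"rx":0,"ry":0,"rz":0},{"grip":0,"x":0,"y":0,"z":0,"rx":0,"ry":0,"rz":0}]'
python3 - <<'E'
from chk import *
cs={n:read_camera(n) for n in("scene","side","wrist")};pickle.dump(cs,open('c17.pkl','wb'))
crop(cs['wrist'],200,0,240,220,2.7,'pics/w17.png')
crop(cs['side'],190,90,140,110,5.5,'pics/d17.png')
cv2.imwrite('pics/s17.png',cs['scene']['frame'][:,:,::-1])
E
```

```text
time: 21.65
eef_pos: [0.4842, 0.2781, 0.3554]
tcp_rot: [-0.687, 0.727, -0.001, 0.002]
contact_force: [-0.2, 0.2, 0.6]
opening: 1.007
time: 21.98
eef_pos: [0.4851, 0.2776, 0.351]
tcp_rot: [-0.687, 0.727, 0.0, -0.001]
contact_force: [-0.1, -1.0, -0.1]
opening: 1.002
```

View pics/w17.png

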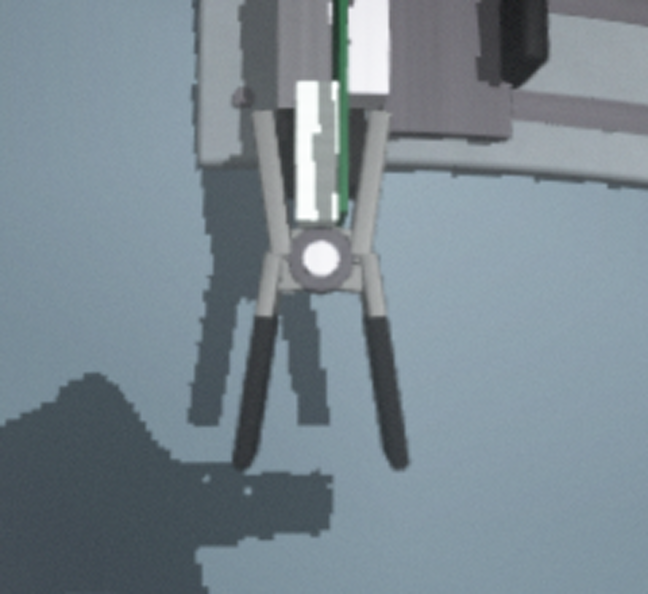

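View pics/d17.png

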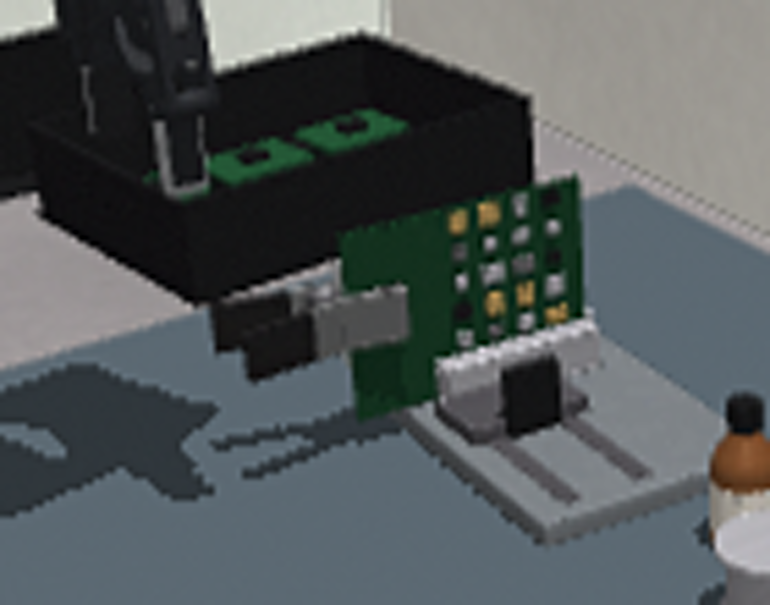

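View pics/s17.png

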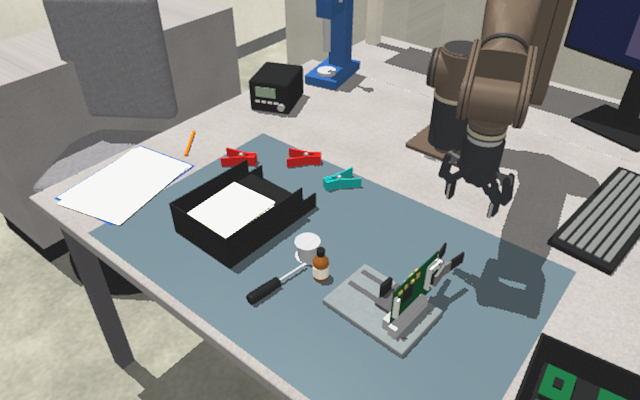

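The clamp hangs free with parallel pads and the bystanders are where they were. A final numeric check before hand-in.

```bash
python3 - <<'E'
from chk import *
cs=pickle.load(open('c17.pkl','rb'));c=cs['wrist']
def inv(X):
    co,s=np.cos(p[2]),np.sin(p[2]);d=X-[p[0],p[1],0];return np.round(1000*np.array([co*d[0]+s*d[1],-s*d[0]+co*d[1],d[2]]),1)
f=lambda q,z:inv(atz(c,(q[0]/2.7+200-.3,q[1]/2.7-.3),z,raywrist))
print('pin',f((321,258),.096),'spreader corner',f((296,220),.110),'ends',f((235,465),.095),f((408,465),.095))
# triangulate pin from side: handle ends / pin
print('tip top/bot pred side',[np.round((proj(cs['side'],T((-66,-10,z)))-[190,90]+.4)*5.5) for z in(95,65)])
q=np.array([326,275])/5.5+[190,90]-.3
print(tri([raywrist(c,(321/2.7+200-.3,258/2.7-.3)),ray(cs['side'],q)]))
E
```

```text
pin [-109.8    4.8   96. ] spreader corner [-100.9   11.   110. ] ends [-166.1   28.6   95. ] [-166.2  -19.1   95. ]
tip top/bot pred side [array([408., 287.]), array([413., 337.])]
(array([0.5714419 , 0.27174611, 0.10751885]), [np.float64(1.678267092479165), np.float64(1.6782670924792908)])
```

```bash
python3 - <<'E'
import pickle,cv2
from h import *
cs=pickle.load(open('c17.pkl','rb'))
crop(cs['side'],225,130,45,35,14,'pics/d18.png')
E
```

```text
(no output)
```

View pics/d18.png

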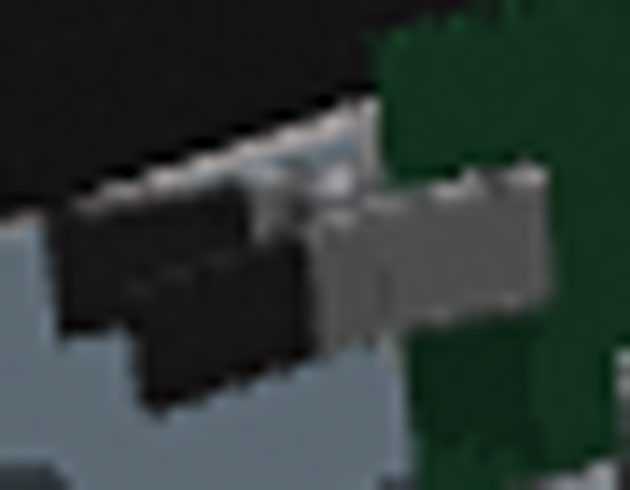

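Throat at vice x ≈ -100.8 (edge at -100), lateral 4.8 mm (target 5), handle ends 48 mm apart (49 expected when clipped), tip height matching z ≈ 80 mm. Handing in.

```bash
python3 -c "
from plant import sign_off,get_state
s=get_state();print(s['time'],s['contact_force']);print(sign_off())"
```

```text
22.1333 [ 0.71060348 -0.40733504  0.68279351]
the job is handed in; nothing more can be done
None
```

The job is done and handed in at 22.1 s of the 64 s allowed; no verdict was reported.

- **Vice jaw:** I pushed it until it stalled at about 16 N, so it is on its end stop. Pictures show it against the board.
- **Clamp:** I pulled the grey clamp out of the tray by its nose and laid it on the free bench. I then regripped it by the handles, squeezed it, pushed it onto the edge until the throat met it with about 7 N, released it and withdrew.

**Last checks:**

| Check | Measured | Should be |
|---|---|---|
| Throat along the push direction | about 1 mm short of the edge | at the edge |
| Clamp centre across the stack | 4.8 mm | 5 mm |
| Height, from the side view | about 80 mm | 80 mm |
| Handle ends, over all | 48 mm | 49 mm when clipped |

- The clamp was straight and level, the gripper was clear of it with the force reading near zero, and the spool, flux bottle and screwdriver looked unmoved.
- **Disagreements:** A side view during the approach suggested the clamp was 3–4 mm low, so I raised it 3 mm before seating it. A rough two-camera fix on the pin put it about 12 mm higher than assumed (1.7 mm residual on each ray). I put that down to a poorly picked side pixel, because the jaw-tip height in the same side view agreed with the 80 mm target.
- I could not measure the pinch force directly.

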